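# Latch the sample cell shut

### The job

Close the draw latch on top of the sample cell so that its end cap is drawn tight: put the loop's crossbar over the keeper hook and seat it under the hook's lip, then push the lever over past its toggle point and press it gently until it is felt to bear on its stop. Force nothing, leave the latch shut by itself, and do not disturb the things around it.

Things in the scene. Friction and masses are not known exactly. Their poses are not given: they have to be found in the camera images.
- cell: Sample cell bolted to the bench: dark foot plate 260 x 110 x 12 mm (x -125 to +135 mm), aluminium body 155 x 84 mm, top 60 mm above the bench. Origin on the bench right under the lever's pivot; x runs along the cell from lever to end cap, z up. The mechanism moves in the cell's x-z plane, centred on y = 0. The end cap slides in by about 3 mm.
- pivot (a point): Lever pivot, axis along the cell's y, 88 mm above the bench. The handle is a bar 16 mm wide (y), 10 mm thick (12 at its black sleeve), reaching from 10 to 90 mm from the pivot. The loop is pivoted on the handle's centre line 18 mm from here.
- lever (a joint): Lever angle (rad): 0 = straight up, negative = leaning to the end cap (cell +x), pi/2 = thrown back level to cell -x. Range -0.5 to 1.75. Stiff (0.10 N m): it stays where it is left. With the loop hooked, load begins near 0.6, peaks at the toggle point near 1.37 (cap pulled with about 30 N); after it, keep pressing down to the stop. 4 to 8 N at the handle's end moves it.
- handle_end (a point): Centre of the free end of the lever's handle, 90 mm from the pivot.
- stop_foot (a point): Foot of the handle's stop on the body's top, 60 mm in cell -x from the pivot. The stop is an adjustable screw with a rubber dome (radius 7 mm); its height differs by 6 mm between starts and is not measured, so the lever's closed angle is anywhere from 1.43 to 1.57. Press the handle until it bears on the stop; over 25 N on the stop is too much.
- bar (a point): Centre of the loop's crossbar, 7 mm thick, 36 mm long, carried by two 5 mm rods (at y +-18 mm), 106 mm from the loop's pivot on the lever. The loop is stiff on its pivot (0.06 N m): it stays raised until moved, and turns along with the lever unless the lip holds the bar down. Pulling the loop also turns the lever (10 to 20 N at the tab).
- tab (a point): Grip centre of the loop's black pull tab, 34 mm above the crossbar's centre. The tab is 12 mm thick (along the cell's y), 16 mm wide, its top 47 mm above the crossbar's centre. It is upright when the rods slope 17 degrees down to the cap and leans to the lever when the loop is raised. Pinched across its 12 mm it can turn between the fingers.
- seat (a point): Where the crossbar's centre lies when hooked: 90 mm in cell +x, 68 mm up, on the end cap's flat top (64.5 mm up, 26 mm more in +x). The keeper hook, 16 mm wide, is a post on the lever's side with a lip pointing to +x that ends 2 mm past the seat (lip 74 to 78 mm up; over 25 N bends it). The bar goes over the lip, down 6 to 14 mm beyond the seat, then back under the lip to the post.
- cap (a joint): How far the end cap has been drawn to the cell (m): 0 = loose, about 0.003 = drawn tight on its rubber gasket by the shut latch (10 N per mm).
- frame_a: Bystander: aluminium slide frame 110 x 80 x 6 mm, flat on the bench. Origin at the centre of its underside.
- frame_b: Bystander: another slide frame of the same size.
- jar: Bystander: lidded jar, 56 mm across, 80 mm high.
- dish: Bystander: flat clear dish, 84 mm across, 14 mm high.

How it is judged (in metres and radians):
On the way, in this order (a step that is already met when the one before it is completed fails the run):
1. the crossbar lies behind the hook, under its lip, with the lever not yet over (z of bar in the frame of seat below 0.0035 m and x of bar in the frame of seat between -0.003 and 0.005 m and value of joint lever below 1.2 rad), for 0.1 s.
2. the lever is past its toggle point with the cap drawn in (value of joint lever above 1.37 rad and value of joint cap above 0.0022 m), for 0.1 s.
At the end, for the whole second after the job is handed in: Released, the lever is past its toggle point (over 1.38 rad) and bears on its stop, the crossbar lies under the hook's lip (within 5 mm of its seat) and the end cap stays drawn in by more than 2.2 mm (contact force between lever_c0 and stop_c0 above 0.3 N and value of joint lever above 1.38 rad and value of joint cap above 0.0022 m and z of bar in the frame of seat below 0.0045 m and x of bar in the frame of seat between -0.003 and 0.005 m); the robot touches nothing.
It fails at once if the handle is driven onto its stop with more than 25 N (contact force between lever_c0 and stop_c0 above 25 N).
It fails at once if the crossbar is pressed on the hook's lip with more than 25 N (contact force between loop_c0 and cap_c2 above 25 N).
It fails at once if a bystander is moved by more than 15 mm (distance of any of frame_a, frame_b, jar, dish from where it was at the start of the episode above 0.015 m).
It also fails if it takes over 64 s, if anything falls off the work surface, if the arm or the gripper's body presses on something with over 40 N, if the wrist force passes 120 N, or if a joint passes its speed limit or range.

### The arm

A 6-joint arm with a two-finger parallel gripper is mounted at the origin on the work surface. World frame = base frame: x ahead of the robot, y to its left, z up, the work surface at z = 0. Lengths are in m, angles in degrees, forces in N, time in s.
With the tool pointing down it reaches from about 0.4 to 0.825 m from the base axis. Payload 7 kg.
Tool frame: the origin (TCP) lies on the mounting face of the last link; the fingertips stand 178 mm ahead of it and the grasp point (between the pads) lies 159 mm ahead of it (ctrl.tip_extent is the distance from the TCP to the fingertips, in m); z points along the fingers, y is the direction in which the jaws open and shut (so a half turn about z gives the same grasp; the last joint's range is limited). The gripper opens to 88 mm and grips with 3 to 60 N. Pads are 19 mm wide; open, the fingers measure 130 mm over their backs; the gripper's body (78 mm by 193 mm) begins 47 mm behind the grasp point.
Start: joints at [-56.316, 20.546, 0.682, 0, -70.136, -16.507], TCP at [0.199, -0.645, 0.405] pointing down, gripper open.
Joint ranges: [-176.03, 176.03], [-82.01, 121.73], [-58.28, 71.71], [-173.87, 95.51], [-174.79, -0.11], [-173.66, 173.66]. Speed limits (degrees/s): [136.94, 136.94, 172.46, 180, 180, 180].

### API

Orientations are given as [roll, pitch, yaw] about the fixed x, y, z axes, in that order (R = Rz(yaw) Ry(pitch) Rx(roll)).
In Python, from plant import ctrl gives the robot as it stands. The module is installed in compiled form; this text tells all that it offers.
- The arm moves only by the tool carry_out, never from a script. Its argument "moves" is text: rows parted by semicolons, each of 7 numbers parted by spaces: the finger opening in m, from 0 to 0.0876, then the shift along the tool's x, y, z in m, then the turn, a rotation vector about the tool's x, y, z in rad. A call has 1 to 20 rows; each row is the pose to reach, as a shift and turn from the pose commanded when the call began, along the tool's axes at that moment; what a row does not reach only later rows make up. A row lasts 1/10 s, in which the tool goes at most 50 mm and 8.59 degrees, less where a joint would pass 70% of its speed; a pose out of reach is approached as far as the arm can. A call with a gripper value outside its range is refused whole. The fingers move at their own pace and stop on an object; the grip force is fixed at half the most. Time passes only in rows, so rows that repeat a pose let the fingers close. It gives the time, the measured TCP pose, the force and the opening at its end, in the units of the state.
- ctrl.get_obs(): the state, without advancing time (a new reading comes with each control period).
- ctrl.snapshot(name): name is "scene" or "top" or "wrist"; returns a dict with "image" (420x560x3 uint8, red, green, blue), "K" (3x3 intrinsics, pixels), "R" (3x3) and "t" (3): a world point X has camera coordinates R X + t. Camera axes: x right, y down, z forward; pixel columns grow to the right and rows downward; lengths in m; the calibration is good to about 2 mm. A picture is of the moment at which its call begins. There is no depth.
- ctrl.close_job(): hands the job in, once; it reports no verdict.
Trained networks look in a picture, given as the dict that the camera call returned (one of the last four; its "shot" number tells which), for a name from the list of things; names that differ only in an ending like _2 or _b are one class to them, and where a whole thing is asked for, a point or a joint stands for the part that bears it (a point fixed in the world has none). Each returns a list of dicts, best first, with "confidence" (0 to 1); they miss things now and then, are a little off and sometimes report something else, mostly with a low value. They report only what shows in the picture. A call takes as long as a camera call.
- ctrl.recognise(picture, label): "extent" ([left, top, right, bottom] in pixels, round what is visible of it).
- ctrl.trace(picture, label): "region" (420x560 bool, what is visible of it) and "extent" ([left, top, right, bottom] in pixels, round what is visible of it).
- ctrl.mark_of(picture, label): "at" ([row, column] in pixels: a listed point, or the origin of a listed thing).
The state is a dict: "clock": time; "joint_pos": joint angles; "qvel": joint speeds; "tau": joint torques, N m; "tool_pos": TCP position; "orientation": TCP orientation; "force": force on the tool from outside, world axes, zero at the start; "moment": the same for the moment, N m; "opening": finger opening in m.
Only numpy, scipy, OpenCV 4.12 (cv2) and the standard library are available. Lean on these libraries where they do the work, as an engineer would, in place of code of your own. Each camera call takes 0.05 s, during which the arm holds its last target.

## Working session

There is one attempt and no reset: what is moved stays moved. The work goes in short steps, Python scripts to look and compute and a tool call to move; the robot and the scene stay as the last step left them, time stands still between calls to the robot, and variables do not carry over. Pictures are saved under pics/ and viewed, and the job is handed in when it is done.

Besides the shell and the picture viewer there is one more tool, called after "Request:" as name(argument=value, ...) on one line, values as JSON. carry_out: Moves the arm, as the interface text tells. Its arguments: {"type":"object","properties":{"moves":{"type":"string"}},"required":["moves"]}

```bash
mkdir -p pics; cat > h.py <<'E'
import numpy as np, cv2
from plant import ctrl
from scipy.spatial.transform import Rotation as Ro
def save(p,n): cv2.imwrite(f'pics/{n}.png', cv2.cvtColor(p['image'],cv2.COLOR_RGB2BGR))
def proj(p,X):
    c=np.asarray(X)@np.array(p['R']).T+p['t']; q=c@np.array(p['K']).T; return q[...,:2]/q[...,2:]
def ray(p,rc):
    d=np.linalg.inv(p['K'])@[rc[1],rc[0],1]; R=np.array(p['R']); return -R.T@p['t'], R.T@d
def onz(p,rc,z):
    o,d=ray(p,rc); return o+d*(z-o[2])/d[2]
def tri(obs):
    A=np.zeros((3,3));b=np.zeros(3)
    for o,d in obs:
        d=d/np.linalg.norm(d);M=np.eye(3)-np.outer(d,d);A+=M;b+=M@o
    X=np.linalg.solve(A,b)
    return X,[np.linalg.norm((np.eye(3)-np.outer(d,d)/(d@d))@(X-o)) for o,d in obs]
E
python3 - <<'E'
from h import *
np.set_printoptions(precision=4,suppress=True)
print(ctrl.get_obs())
P={}
for n in ['scene','top','wrist']:
    p=ctrl.snapshot(n);P[n]=p;save(p,n+'0')
    print(n,p['shot'],-np.array(p['R']).T@p['t'])
    for l in ['cell','pivot','handle_end','stop_foot','bar','tab','seat','jar','dish','frame_a','frame_b']:
        r=ctrl.mark_of(p,l)
        print(l,[(np.round(x['at'],1),round(x['confidence'],2)) for x in r[:2]])
import pickle;pickle.dump(P,open('P0.pkl','wb'))
E
```

```text
{'clock': 0.0, 'joint_pos': array([-56.3149,  20.5924,   0.6304,  -0.0185, -70.1354, -16.5078]), 'qvel': array([ 0.0139, -0.0026, -0.0982,  0.0388, -0.034 ,  0.0007]), 'tau': array([ -0.0006, -58.2718,  29.3066,   6.9975,   0.0069,  -0.0001]), 'tool_pos': array([ 0.1993, -0.6447,  0.4037]), 'orientation': array([ 179.9016,   -0.011 , -162.829 ]), 'force': array([-0.3415, -0.4342,  0.1737]), 'moment': array([-0.0029,  0.0183, -0.029 ]), 'opening': 0.08768563873377173}
scene 1 [ 1.4508 -0.5927  0.8606]
cell [(array([231.5, 285.4]), 0.93)]
pivot [(array([208.6, 287. ]), 0.65)]
handle_end [(array([181.7, 291.4]), 0.65)]
stop_foot [(array([227.2, 270. ]), 0.95)]
bar [(array([184.2, 312.4]), 0.72)]
tab [(array([175.9, 308.9]), 0.58)]
seat [(array([202.3, 301. ]), 0.95)]
jar [(array([301.9, 274.9]), 0.88)]
dish [(array([177.4, 308.1]), 0.26)]
frame_a [(array([268.1, 128.1]), 0.75), (array([192.6, 364.2]), 0.65)]
frame_b [(array([268.1, 128.1]), 0.75), (array([192.6, 364.2]), 0.65)]
top 2 [0.3621 0.016  1.6836]
cell [(array([217.6, 270.2]), 0.83)]
pivot [(array([215.8, 271. ]), 0.62)]
handle_end [(array([210.3, 266.2]), 0.77), (array([218.6, 266.7]), 0.54)]
stop_foot [(array([206.2, 290.3]), 0.68)]
bar [(array([220.2, 235.5]), 0.47)]
tab [(array([217.5, 237. ]), 0.54), (array([153.1, 258.7]), 0.2)]
seat [(array([221. , 243.5]), 0.83)]
jar [(array([156.9, 325. ]), 0.65)]
dish [(array([153.6, 258.1]), 0.58)]
frame_a [(array([248.3, 411.6]), 0.94), (array([230.5, 160.3]), 0.77)]
frame_b [(array([248.3, 411.6]), 0.94), (array([230.5, 160.3]), 0.77)]
wrist 3 [ 0.1229 -0.6672  0.384 ]
cell []
pivot []
handle_end []
stop_foot []
bar []
tab []
seat []
jar []
dish []
frame_a []
frame_b []
```

View pics/scene0.png

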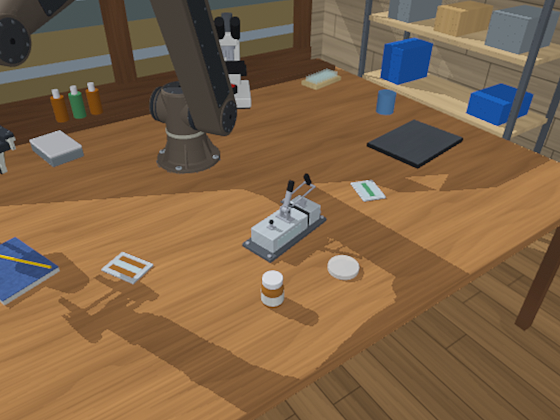

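View pics/top0.png

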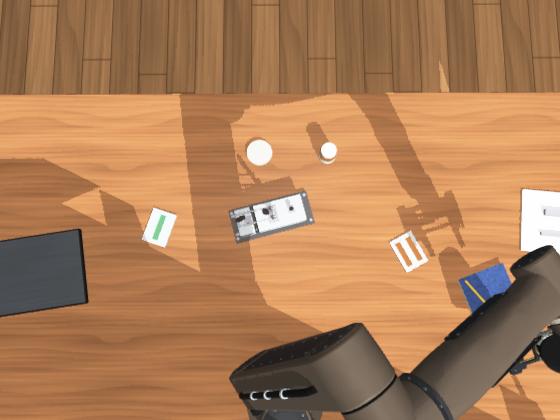

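```bash
python3 - <<'E'
from h import *
import pickle
np.set_printoptions(precision=4,suppress=True)
P=pickle.load(open('P0.pkl','rb'))
s,t=P['scene'],P['top']
print(t['K'],t['R'])
D={'cell':((231.5,285.4),(217.6,270.2)),'pivot':((208.6,287),(215.8,271)),'he':((181.7,291.4),(210.3,266.2)),'stop':((227.2,270),(206.2,290.3)),'bar':((184.2,312.4),(220.2,235.5)),'tab':((175.9,308.9),(217.5,237)),'seat':((202.3,301),(221,243.5)),'jar':((301.9,274.9),(156.9,325))}
for k,(a,b) in D.items():
    print(k,*tri([ray(s,a),ray(t,b)]))
for k,z,b in [('dish',0,(153.6,258.1)),('fa',0,(248.3,411.6)),('fb',0,(230.5,160.3))]: print(k,onz(t,b,z))
E
```

```text
[[521.5465   0.     279.6771]
 [  0.     521.5465 204.2149]
 [  0.       0.       1.    ]] [[-0.0048 -1.      0.0011]
 [-0.9887  0.0046 -0.1497]
 [ 0.1497 -0.0018 -0.9887]]
cell [ 0.5732  0.0439 -0.0008] [np.float64(1.2173645276126337e-05), np.float64(1.217364527621744e-05)]
pivot [0.571  0.0438 0.0816] [np.float64(0.00448330616820537), np.float64(0.0044833061682052425)]
he [0.575  0.0554 0.1717] [np.float64(0.0031773106497519845), np.float64(0.003177310649752027)]
stop [ 0.5991 -0.0237  0.0619] [np.float64(0.003932185495045967), np.float64(0.0039321854950459005)]
bar [0.5529 0.1497 0.1182] [np.float64(0.003478372543270691), np.float64(0.003478372543270729)]
tab [0.5543 0.1389 0.1522] [np.float64(0.0008620891155027594), np.float64(0.0008620891155028204)]
seat [0.5518 0.1218 0.0637] [np.float64(0.005441479162516285), np.float64(0.005441479162516169)]
jar [ 0.7791 -0.1365 -0.0112] [np.float64(0.0028933367305163304), np.float64(0.002893336730516387)]
dish [0.787  0.0836 0.    ]
fa [ 0.4713 -0.4118  0.    ]
fb [0.5327 0.4    0.    ]
```

The scene view shows the cell at about (285, 230), with the handle upright and the loop raised. The dish is at (343, 268), the jar at (272, 290), and the frames lie well away. In the top view the cell spans columns 230–314 with the lever near (268, 212). Next I move the wrist camera over it.

Request:
carry_out(moves="0.0876 -0.565 0.605 -0.04 0 0 -1.55;0.0876 -0.565 0.605 -0.04 0 0 -1.55;0.0876 -0.565 0.605 -0.04 0 0 -1.55;0.0876 -0.565 0.605 -0.04 0 0 -1.55;0.0876 -0.565 0.605 -0.04 0 0 -1.55;0.0876 -0.565 0.605 -0.04 0 0 -1.55;0.0876 -0.565 0.605 -0.04 0 0 -1.55;0.0876 -0.565 0.605 -0.04 0 0 -1.55;0.0876 -0.565 0.605 -0.04 0 0 -1.55;0.0876 -0.565 0.605 -0.04 0 0 -1.55;0.0876 -0.565 0.605 -0.04 0 0 -1.55;0.0876 -0.565 0.605 -0.04 0 0 -1.55;0.0876 -0.565 0.605 -0.04 0 0 -1.55;0.0876 -0.565 0.605 -0.04 0 0 -1.55;0.0876 -0.565 0.605 -0.04 0 0 -1.55;0.0876 -0.565 0.605 -0.04 0 0 -1.55;0.0876 -0.565 0.605 -0.04 0 0 -1.55;0.0876 -0.565 0.605 -0.04 0 0 -1.55;0.0876 -0.565 0.605 -0.04 0 0 -1.55;0.0876 -0.565 0.605 -0.04 0 0 -1.55")

```text
clock: 3.8
tool_pos: [0.5601, 0.0994, 0.4447]
orientation: [180.0, -0.0, -74.0]
force: [0.1, -1.1, 0.4]
opening: 0.0878
```

```bash
python3 - <<'E'
from h import *
np.set_printoptions(precision=4,suppress=True)
p=ctrl.snapshot('wrist');save(p,'w1')
print(-np.array(p['R']).T@p['t'],np.array(p['R'])[2],p['K'])
for l in ['cell','pivot','handle_end','stop_foot','bar','tab','seat']:
    r=ctrl.mark_of(p,l)
    print(l,[(np.round(x['at'],1),round(x['confidence'],2)) for x in r[:2]])
import pickle;pickle.dump(p,open('P1.pkl','wb'))
print(ctrl.get_obs()['clock'])
E
```

```text
[0.5822 0.0237 0.4241] [-0.0816  0.2849 -0.9551] [[332.9909   0.     274.8018]
 [  0.     332.9909 210.124 ]
 [  0.       0.       1.    ]]
cell [(array([118.8, 271.4]), 0.96), (array([235.8, 272. ]), 0.56)]
pivot [(array([120.4, 274.7]), 0.65)]
handle_end [(array([158.2, 271.3]), 0.82), (array([233.9, 270.4]), 0.68)]
stop_foot [(array([ 60.4, 277.6]), 0.57)]
bar [(array([235.9, 271.5]), 0.81)]
tab [(array([236.2, 271.2]), 0.85)]
seat [(array([203.3, 272.6]), 0.88)]
4.2
```

View pics/w1.png

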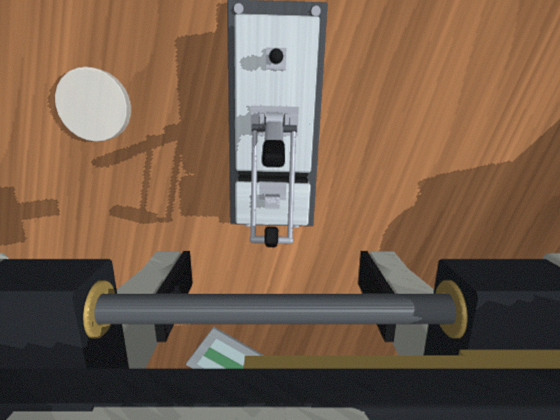

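The wrist view shows the cell along column ~272, with the lever's black sleeve at (153, 274), tab at (236, 271), keeper at (203, 272) and stop dome at (57, 276). I'll fit the cell pose, lever angle and loop angle to all the marks at once.

```bash
cat >> h.py <<'E'
from scipy.optimize import least_squares
def model(x):
    X,Y,psi,th,ph=x   # ph: slope of rods downward to the cap (rad)
    L=np.array([-18*np.sin(th),0,88+18*np.cos(th)])
    bar=L+106*np.array([np.cos(ph),0,-np.sin(ph)])
    l=ph-np.radians(17) # rods more downward -> tab leans to +x
    tab=bar+34*np.array([np.sin(l),0,np.cos(l)])
    pts={'cell':np.zeros(3),'pivot':np.array([0,0,88.]),'handle_end':np.array([-90*np.sin(th),0,88+90*np.cos(th)]),
     'stop_foot':np.array([-60.,0,60]),'bar':bar,'tab':tab,'seat':np.array([90.,0,68])}
    R=Ro.from_euler('z',psi).as_matrix()
    return {k:R@(v/1000)+[X,Y,0] for k,v in pts.items()}
def fit(obs,x0):
    # obs: list of (picture,label,rc)
    def res(x):
        m=model(x);o=[]
        for p,l,rc in obs:
            d=np.linalg.norm(m[l]+np.array(p['R']).T@p['t'])
            o+=list((proj(p,m[l])-[rc[1],rc[0]])/p['K'][0][0]*d*1000)
        return np.array(o)
    s=least_squares(res,x0,loss='soft_l1',f_scale=3); return s.x,res(s.x).reshape(-1,2)
E
python3 - <<'E'
from h import *
import pickle
np.set_printoptions(precision=4,suppress=True)
P=pickle.load(open('P0.pkl','rb'));w=pickle.load(open('P1.pkl','rb'))
s,t=P['scene'],P['top']
D={'cell':((231.5,285.4),(217.6,270.2),(118.8,271.4)),'pivot':((208.6,287),(215.8,271),(120.4,274.7)),'handle_end':((181.7,291.4),(210.3,266.2),(158.2,271.3)),'stop_foot':((227.2,270),(206.2,290.3),(60.4,277.6)),'bar':((184.2,312.4),(220.2,235.5),(235.9,271.5)),'tab':((175.9,308.9),(217.5,237),(236.2,271.2)),'seat':((202.3,301),(221,243.5),(203.3,272.6))}
for sel in [(0,1,2),(0,2),(2,)]:
    o=[((s,t,w)[i],k,v[i]) for k,v in D.items() for i in sel]
    x,r=fit(o,[.572,.044,1.85,-.1,-.1]);print(sel,x,np.degrees(x[2]))
    for (p,l,_),e in zip(o,r):print(l,e)
    print(model(x))
o=[((s,t,w)[i],k,v[i]) for k,v in D.items() for i in (0,1,2)]
x,_=fit(o,[.572,.044,1.85,-.1,-.1]);R=Ro.from_euler('z',x[2]).as_matrix()
im=cv2.cvtColor(w['image'],cv2.COLOR_RGB2BGR);im2=cv2.cvtColor(s['image'],cv2.COLOR_RGB2BGR)
for p,i in((w,im),(s,im2)):
  for c in [(-125,-55,12),(-125,55,12),(135,-55,12),(135,55,12),(-60,0,60)]:
    q=proj(p,R@(np.array(c)/1000)+[x[0],x[1],0]);cv2.circle(i,tuple(int(round(a)) for a in q),2,(0,255,0),-1)
  for k,v in model(x).items(): cv2.circle(i,tuple(int(round(a)) for a in proj(p,v)),1,(0,0,255),-1)
cv2.imwrite('pics/w1o.png',np.vstack([cv2.resize(im[0:250,200:350],None,fx=2,fy=2)]));cv2.imwrite('pics/s1o.png',cv2.resize(im2[150:280,220:360],None,fx=4,fy=4))
E
```

```text
(0, 1, 2) [ 0.5785  0.0389  1.8199 -0.2251 -0.1228] 104.27289526892643
cell [-1.1093  3.8116]
cell [ 5.0377 -5.2903]
cell [3.7416 1.5841]
pivot [-4.0792  0.4083]
pivot [  1.0831 -10.6783]
pivot [-0.494   3.0993]
handle_end [-1.5239 -4.6553]
handle_end [-5.7146 -0.8265]
handle_end [ 1.4365 -0.924 ]
stop_foot [ 4.3774 -3.3201]
stop_foot [-1.0613  8.1488]
stop_foot [-1.7339  0.1301]
bar [-8.2474  0.9633]
bar [ 2.0782 -0.6717]
bar [-0.6086  3.1464]
tab [-4.9263  4.5748]
tab [8.5367 0.1701]
tab [-0.2609  1.471 ]
seat [11.721  -3.3107]
seat [-0.0329 -1.927 ]
seat [-0.8299  2.8696]
{'cell': array([0.5785, 0.0389, 0.    ]), 'pivot': array([0.5785, 0.0389, 0.088 ]), 'handle_end': array([0.5735, 0.0584, 0.1757]), 'stop_foot': array([ 0.5932, -0.0193,  0.06  ]), 'bar': array([0.5515, 0.1447, 0.1185]), 'tab': array([0.5549, 0.1313, 0.1496]), 'seat': array([0.5563, 0.1261, 0.068 ])}
(0, 2) [ 0.5793  0.0374  1.8129 -0.257  -0.1488] 103.8718533077889
cell [-1.8067  4.7524]
cell [ 3.3118 -0.1566]
pivot [-4.7707  1.2848]
pivot [-0.9224  1.3673]
handle_end [-0.308  -4.3182]
handle_end [0.7811 0.1462]

[... 326 characters left out ...]
_foot': array([ 0.5937, -0.0208,  0.06  ]), 'bar': array([0.5531, 0.1437, 0.1211]), 'tab': array([0.5566, 0.1294, 0.1518]), 'seat': array([0.5577, 0.1248, 0.068 ])}
(2,) [ 0.579   0.0371  1.821  -0.2574 -0.0601] 104.33738796614442
cell [ 3.7126 -0.4053]
pivot [-0.5225  1.1199]
handle_end [ 1.3591 -0.0507]
stop_foot [-1.8363 -2.0873]
bar [-0.483 -0.002]
tab [-0.2052  0.4632]
seat [-0.7589  1.0918]
{'cell': array([0.579 , 0.0371, 0.    ]), 'pivot': array([0.579 , 0.0371, 0.088 ]), 'handle_end': array([0.5733, 0.0593, 0.175 ]), 'stop_foot': array([ 0.5938, -0.021 ,  0.06  ]), 'bar': array([0.5517, 0.1441, 0.1118]), 'tab': array([0.5546, 0.1326, 0.1436]), 'seat': array([0.5567, 0.1243, 0.068 ])}
```

View pics/w1o.png

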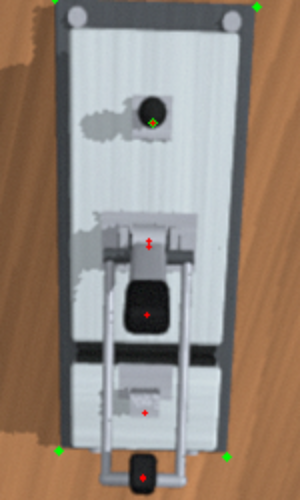

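View pics/s1o.png

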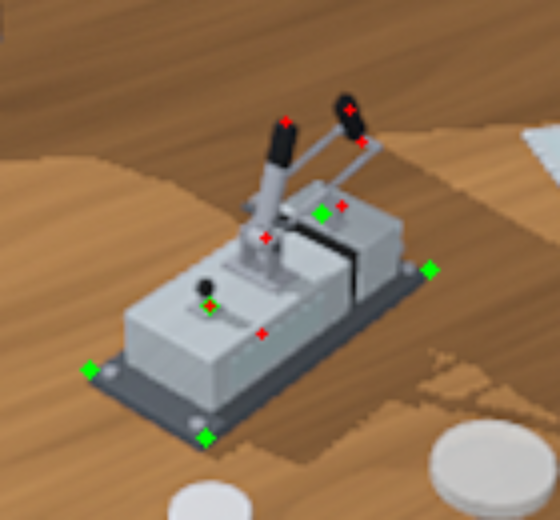

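Reprojection agrees to about 2–3 mm: the green corners sit on the plate corners and the red dots on the tab and handle. Next is the pre-grasp pose above the tab, which also gives a second, closer view.

Request:
carry_out(moves="0.0876 -0.033 -0.003 0.07 0 0 0.03;0.0876 -0.033 -0.003 0.07 0 0 0.03;0.0876 -0.033 -0.003 0.07 0 0 0.03;0.0876 -0.033 -0.003 0.07 0 0 0.03")

```text
clock: 4.6
tool_pos: [0.5545, 0.1326, 0.3751]
orientation: [180.0, -0.0, -75.7]
force: [0.1, -0.2, 0.2]
opening: 0.0876
```

```bash
python3 - <<'E'
from h import *
import pickle
np.set_printoptions(precision=4,suppress=True)
p=ctrl.snapshot('wrist');save(p,'w2')
D={}
for l in ['cell','pivot','handle_end','stop_foot','bar','tab','seat']:
    r=ctrl.mark_of(p,l)
    print(l,[(np.round(x['at'],1),round(x['confidence'],2)) for x in r[:2]])
    if r: D[l]=(p,l,r[0]['at'])
pickle.dump((p,D),open('P2.pkl','wb'))
w=pickle.load(open('P1.pkl','rb'))
E1={'cell':(118.8,271.4),'pivot':(120.4,274.7),'handle_end':(158.2,271.3),'stop_foot':(60.4,277.6),'bar':(235.9,271.5),'tab':(236.2,271.2),'seat':(203.3,272.6)}
o=[(w,k,v) for k,v in E1.items()]+list(D.values())
x,r=fit(o,[.578,.038,1.82,-.25,-.1]);print(x,np.degrees(x[2]))
for (q,l,_),e in zip(o,r):print(l,e)
print(model(x))
ob=ctrl.get_obs();print(ob['tool_pos'],ob['orientation'],ob['clock'])
im=cv2.cvtColor(p['image'],cv2.COLOR_RGB2BGR)
for k,v in model(x).items(): cv2.circle(im,tuple(int(round(a)) for a in proj(p,v)),2,(0,0,255),-1)
cv2.imwrite('pics/w2o.png',im)
E
```

```text
cell [(array([ 86.1, 270.4]), 0.76)]
pivot [(array([ 80.6, 276.3]), 0.79)]
handle_end [(array([118.4, 272.2]), 0.7)]
stop_foot []
bar [(array([233.2, 278.5]), 0.63)]
tab [(array([224.6, 275.4]), 0.83)]
seat [(array([190.1, 277.7]), 0.56)]
[ 0.5797  0.0371  1.8339 -0.2721 -0.139 ] 105.07719692091642
cell [ 3.0538 -0.6161]
pivot [-1.1797  0.91  ]
handle_end [1.0013 1.0024]
stop_foot [-3.3853 -2.3433]
bar [0.2379 2.3734]
tab [0.3973 0.144 ]
seat [-0.2323  0.9284]
cell [4.351  0.0557]
pivot [-1.5418 -1.2122]
handle_end [ 1.3997 -1.5182]
bar [-1.7159 -0.8659]
tab [0.5029 2.4852]
seat [-1.7479 -0.1059]
{'cell': array([0.5797, 0.0371, 0.    ]), 'pivot': array([0.5797, 0.0371, 0.088 ]), 'handle_end': array([0.5734, 0.0605, 0.1747]), 'stop_foot': array([ 0.5953, -0.0208,  0.06  ]), 'bar': array([0.5511, 0.1431, 0.12  ]), 'tab': array([0.5548, 0.1293, 0.1508]), 'seat': array([0.5562, 0.124 , 0.068 ])}
[0.5543 0.1323 0.3753] [-179.9389    0.0173  -75.7545] 5.0
```

View pics/w2o.png

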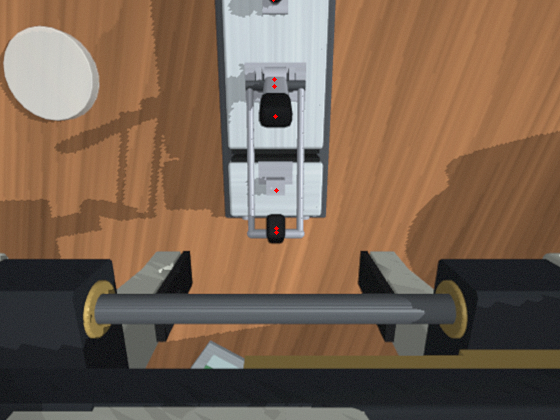

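The overlay matches in this view too: tab (228, 275), bar row ~233, keeper (190, 276), and the cell edges are parallel to the image columns, so the yaw is right. Now I go down around the tab and grip.

Request:
carry_out(moves="0.0876 0.003 0 0.03 0 0 0;0.0876 0.003 0 0.055 0 0 0;0.0876 0.003 0 0.063 0 0 0;0.0876 0.003 0 0.063 0 0 0;0.03 0.003 0 0.063 0 0 0;0.01 0.003 0 0.063 0 0 0;0.005 0.003 0 0.063 0 0 0;0.005 0.003 0 0.063 0 0 0;0.005 0.003 0 0.063 0 0 0;0.005 0.003 0 0.063 0 0 0")

```text
clock: 6.0
tool_pos: [0.555, 0.1296, 0.3118]
orientation: [-180.0, 0.0, -75.7]
force: [-0.8, 0.6, 0.0]
opening: 0.045
```

```bash
cat > look.py <<'E'
from h import *
import sys
np.set_printoptions(precision=4,suppress=True)
n=sys.argv[1]
p=ctrl.snapshot('wrist');s=ctrl.snapshot('scene')
a=cv2.cvtColor(p['image'],cv2.COLOR_RGB2BGR);b=cv2.cvtColor(s['image'],cv2.COLOR_RGB2BGR)
b=cv2.resize(b[140:280,230:350],(480,560),interpolation=cv2.INTER_CUBIC)
a=cv2.resize(a[:320,150:420],(472,560))
cv2.imwrite(f'pics/{n}.png',cv2.resize(np.hstack([a,b]),(800,471)))
o=ctrl.get_obs();print(o['clock'],o['tool_pos'],o['orientation'],'F',o['force'],'M',o['moment'],o['opening'])
for q,m in((p,'w'),(s,'s')):
  for l in ['handle_end','bar','tab','seat']:
    r=ctrl.mark_of(q,l)
    if r: print(m,l,np.round(r[0]['at'],1),round(r[0]['confidence'],2))
E
python3 look.py g1
```

```text
6.1 [0.555  0.1296 0.3117] [-179.9984    0.0005  -75.7305] F [ 0.7561  0.7073 -0.1998] M [ 0.0025  0.1068 -0.049 ] 0.03733553411133706
w handle_end [132.1 273.1] 0.97
w bar [277.7 276.8] 0.96
w tab [283.3 274.6] 0.75
w seat [215.2 276.9] 0.83
s handle_end [183.7 291.5] 0.54
s bar [175.8 306.6] 0.55
s tab [177.6 309.4] 0.58
s seat [201.6 302. ] 0.86
```

View pics/g1.png

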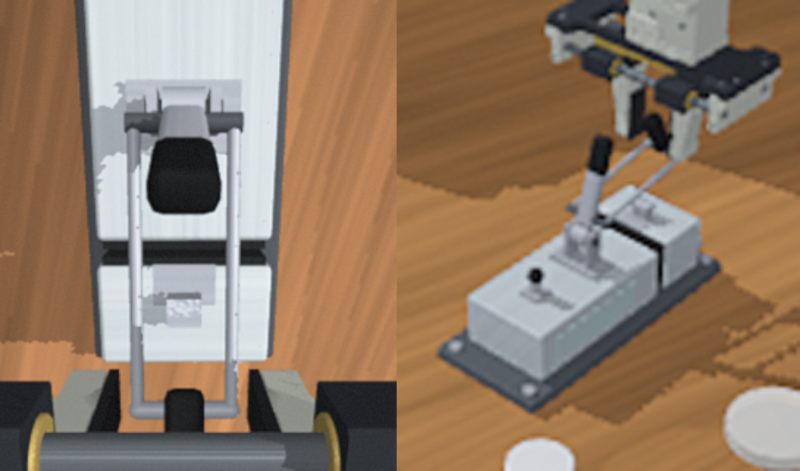

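The fingers straddle the tab with even gaps on both sides but are still closing at 37 mm, so I keep closing.

Request:
carry_out(moves="0.005 0 0 0 0 0 0;0.005 0 0 0 0 0 0;0.005 0 0 0 0 0 0;0.005 0 0 0 0 0 0;0.005 0 0 0 0 0 0;0.005 0 0 0 0 0 0")

```text
clock: 7.1
tool_pos: [0.555, 0.1296, 0.3116]
orientation: [180.0, -0.0, -75.7]
force: [0.0, 0.1, -0.1]
opening: 0.0116
```

```bash
python3 look.py g2
```

```text
7.2 [0.555  0.1296 0.3117] [179.9974  -0.0014 -75.7347] F [ 0.0638 -0.3724 -0.4173] M [-0.0319  0.0635 -0.0006] 0.012105021926432959
w handle_end [133.3 271.6] 0.75
w tab [279.5 273.6] 0.56
w seat [214.7 275.2] 0.92
s handle_end [180.1 290.8] 0.89
s bar [184.  309.3] 0.41
s tab [211.8 285.3] 0.61
s seat [198.5 302.1] 0.86
```

View pics/g2.png

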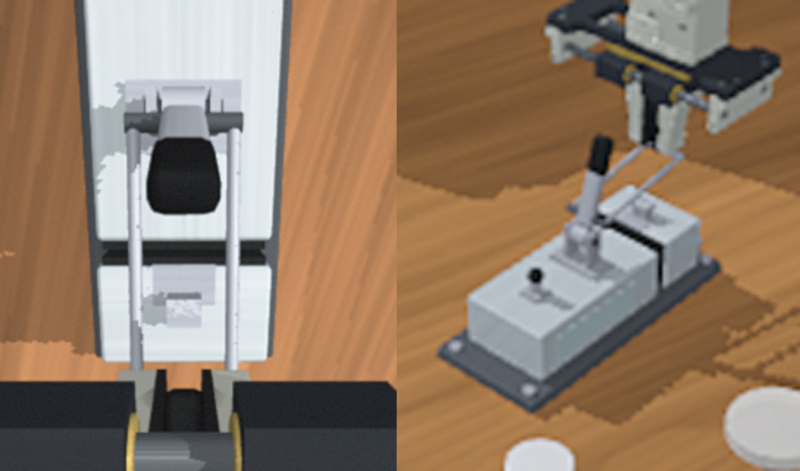

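The tab is gripped at 12.1 mm with no side force. I'll compute the arc that swings the loop down about its own pivot without turning the lever.

```bash
python3 - <<'E'
import numpy as np
th=-0.255;L=np.array([-18*np.sin(th),88+18*np.cos(th)]);v=np.array([95.7,152.7])-L;print(L,v)
for d in range(0,32,2):
    a=np.radians(d);w=np.array([v[0]*np.cos(a)+v[1]*np.sin(a),v[1]*np.cos(a)-v[0]*np.sin(a)])-v
    ph=np.radians(-8+d);b=L+106*np.array([np.cos(ph),-np.sin(ph)])
    print(d,'tool x %.4f z %.4f'%(-w[0]/1000,-w[1]/1000),'bar',b.round(1))
E
```

```text
[  4.54041736 105.41793932] [91.15958264 47.28206068]
0 tool x -0.0000 z -0.0000 bar [109.5 120.2]
2 tool x -0.0016 z 0.0032 bar [110.  116.5]
4 tool x -0.0031 z 0.0065 bar [110.3 112.8]
6 tool x -0.0044 z 0.0098 bar [110.5 109.1]
8 tool x -0.0057 z 0.0131 bar [110.5 105.4]
10 tool x -0.0068 z 0.0165 bar [110.5 101.7]
12 tool x -0.0078 z 0.0200 bar [110.3  98. ]
14 tool x -0.0087 z 0.0235 bar [110.   94.3]
16 tool x -0.0095 z 0.0270 bar [109.5  90.7]
18 tool x -0.0101 z 0.0305 bar [108.9  87. ]
20 tool x -0.0107 z 0.0340 bar [108.2  83.4]
22 tool x -0.0111 z 0.0376 bar [107.4  79.8]
24 tool x -0.0114 z 0.0412 bar [106.4  76.2]
26 tool x -0.0115 z 0.0447 bar [105.4  72.7]
28 tool x -0.0115 z 0.0483 bar [104.1  69.2]
30 tool x -0.0114 z 0.0519 bar [102.8  65.7]
```

Down to a bar height of ~80 mm first, still above the cap and beyond the lip, then look.

Request:
carry_out(moves="0.005 -0.0016 0 0.0032 0 0 0;0.005 -0.0031 0 0.0065 0 0 0;0.005 -0.0044 0 0.0098 0 0 0;0.005 -0.0057 0 0.0131 0 0 0;0.005 -0.0068 0 0.0165 0 0 0;0.005 -0.0078 0 0.02 0 0 0;0.005 -0.0087 0 0.0235 0 0 0;0.005 -0.0095 0 0.027 0 0 0;0.005 -0.0101 0 0.0305 0 0 0;0.005 -0.0107 0 0.034 0 0 0;0.005 -0.0111 0 0.0376 0 0 0;0.005 -0.0111 0 0.0376 0 0 0")

```text
clock: 8.8
tool_pos: [0.5522, 0.1405, 0.2734]
orientation: [180.0, 0.0, -75.7]
force: [0.9, 0.4, 1.3]
opening: 0.0117
```

```bash
python3 look.py g3
```

```text
8.9 [0.5522 0.1404 0.2736] [179.9801   0.0103 -75.7441] F [0.7753 0.1484 0.1955] M [-0.0736 -0.226   0.108 ] 0.011853580547905656
w handle_end [113.8 272.8] 0.82
w bar [256.3 273.9] 0.68
w tab [280.9 273. ] 0.73
w seat [216.7 273.7] 0.78
s handle_end [184.1 290. ] 0.64
s bar [298.8 273.1] 0.51
s tab [187.2 309. ] 0.6
s seat [202.3 303.2] 0.69
```

View pics/g3.png

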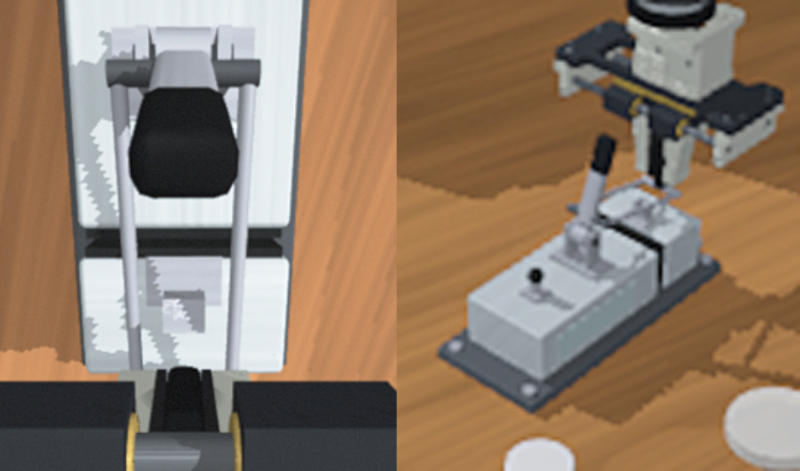

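The bar is past the lip and over the cap, the lever hasn't moved, and forces are about 1 N. I lower it on toward the cap.

Request:
carry_out(moves="0.005 -0.0003 0 0.0036 0 0 0;0.005 -0.0004 0 0.0071 0 0 0;0.005 -0.0004 0 0.009 0 0 0;0.005 -0.0004 0 0.0107 0 0 0;0.005 -0.0004 0 0.0107 0 0 0")

```text
clock: 9.8
tool_pos: [0.5522, 0.1408, 0.2632]
orientation: [180.0, -0.0, -75.7]
force: [0.1, -0.1, 3.6]
opening: 0.0118
```

```bash
python3 look.py g4
```

```text
9.9 [0.5522 0.1408 0.2632] [179.9962  -0.0002 -75.7333] F [0.4617 0.6716 2.1565] M [-0.3051  0.0432  0.0915] 0.012012301205163665
w bar [253.5 274.4] 0.87
w tab [283.9 273. ] 0.93
w seat [222.9 276.7] 0.63
s handle_end [181.2 288.8] 0.82
s bar [198.7 307.6] 0.66
s tab [189.3 311. ] 0.48
s seat [200.7 302.7] 0.62
```

View pics/g4.png

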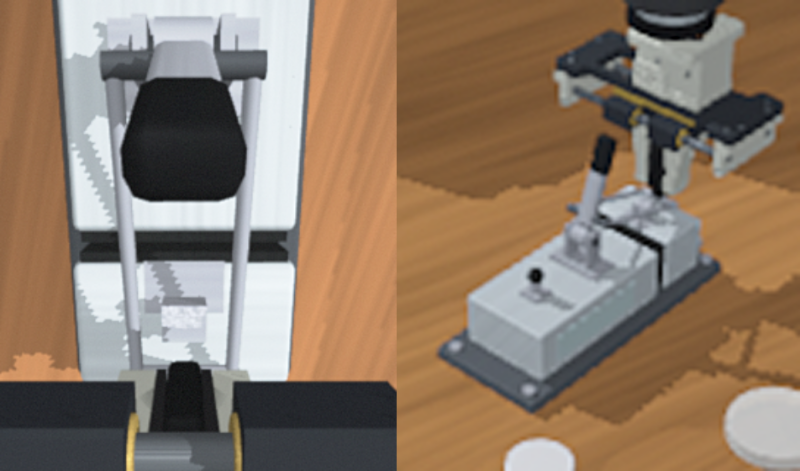

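Upward force is 2–3.6 N, so it may just be touching. I feel down in half-millimetre steps.

Request:
carry_out(moves="0.005 0 0 0.0007 0 0 0;0.005 0 0 0.0007 0 0 0")

```text
clock: 10.5
tool_pos: [0.5522, 0.1408, 0.2628]
orientation: [-180.0, -0.0, -75.7]
force: [-0.1, 0.3, 4.4]
opening: 0.0115
```

Request:
carry_out(moves="0.005 0 0 0.0007 0 0 0;0.005 0 0 0.0007 0 0 0")

```text
clock: 10.7
tool_pos: [0.5522, 0.1408, 0.262]
orientation: [-180.0, -0.0, -75.7]
force: [-0.4, -0.6, 4.1]
opening: 0.0115
```

Request:
carry_out(moves="0.005 0 0 0.0007 0 0 0;0.005 0 0 0.0007 0 0 0")

```text
clock: 10.9
tool_pos: [0.5522, 0.1408, 0.2612]
orientation: [-180.0, -0.0, -75.7]
force: [1.0, 1.0, 3.0]
opening: 0.0118
```

Request:
carry_out(moves="0.005 0 0 0.0007 0 0 0;0.005 0 0 0.0007 0 0 0")

```text
clock: 11.1
tool_pos: [0.5522, 0.1408, 0.2605]
orientation: [-180.0, 0.0, -75.7]
force: [0.5, -0.8, 5.2]
opening: 0.0114
```

```bash
python3 look.py g5
```

```text
11.2 [0.5522 0.1408 0.2605] [179.9968  -0.0013 -75.7302] F [-0.2804 -0.4222  3.7025] M [-0.4817 -0.0143  0.0777] 0.011521055411201051
w handle_end [114.3 273.1] 0.77
w bar [249.5 274.9] 0.76
w tab [283.5 273. ] 0.64
w seat [224.6 275.8] 0.81
s handle_end [210.  283.6] 0.55
s bar [200.4 307.7] 0.61
s tab [190.9 309.9] 0.66
s seat [201.5 302.3] 0.61
```

View pics/g5.png

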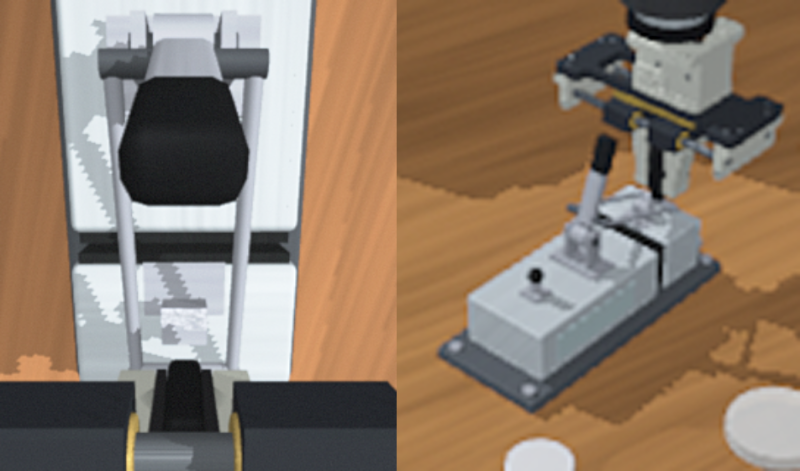

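Request:
carry_out(moves="0.005 0 0 0.0007 0 0 0;0.005 0 0 0.0007 0 0 0")

```text
clock: 11.8
tool_pos: [0.5522, 0.1408, 0.2599]
orientation: [-180.0, -0.0, -75.7]
force: [0.2, 0.7, 3.2]
opening: 0.0121
```

Request:
carry_out(moves="0.005 0 0 0.0007 0 0 0;0.005 0 0 0.0007 0 0 0")

```text
clock: 12.0
tool_pos: [0.5522, 0.1408, 0.2591]
orientation: [-180.0, 0.0, -75.7]
force: [-0.0, 0.1, 4.0]
opening: 0.0115
```

```bash
python3 - <<'E'
from h import *
s=ctrl.snapshot('scene');p=ctrl.snapshot('wrist')
b=cv2.cvtColor(s['image'],cv2.COLOR_RGB2BGR)
c=cv2.resize(b[170:230,270:350],None,fx=8,fy=8,interpolation=cv2.INTER_CUBIC)
cv2.imwrite('pics/z1.png',c[:480,:640])
a=cv2.cvtColor(p['image'],cv2.COLOR_RGB2BGR)
cv2.imwrite('pics/z2.png',cv2.resize(a[180:290,200:350],None,fx=5,fy=5,interpolation=cv2.INTER_CUBIC))
psi=np.radians(104.5);R=Ro.from_euler('z',psi).as_matrix()
def W(c): return R@(np.array(c)/1000)+[.5795,.0371,0]
for nm,c in {'bar68':(103,0,68),'bar75':(104,0,75),'rodend+':(103,18,68),'rodend-':(103,-18,68),'lip':(92,0,78),'capend':(116,0,64.5),'capc+':(116,42,64.5),'capc-':(116,-42,64.5)}.items():
    print(nm,'scene zoom',((proj(s,W(c))-[270,170])*8).round(0),'wrist zoom',((proj(p,W(c))-[200,180])*5).round(0))
E
```

```text
bar68 scene zoom [298. 237.] wrist zoom [373. 336.]
bar75 scene zoom [300. 221.] wrist zoom [373. 371.]
rodend+ scene zoom [260. 220.] wrist zoom [535. 336.]
rodend- scene zoom [335. 256.] wrist zoom [211. 337.]
lip scene zoom [281. 228.] wrist zoom [373. 277.]
capend scene zoom [318. 231.] wrist zoom [373. 428.]
capc+ scene zoom [233. 190.] wrist zoom [737. 427.]
capc- scene zoom [407. 273.] wrist zoom [ 10. 429.]
```

View pics/z1.png

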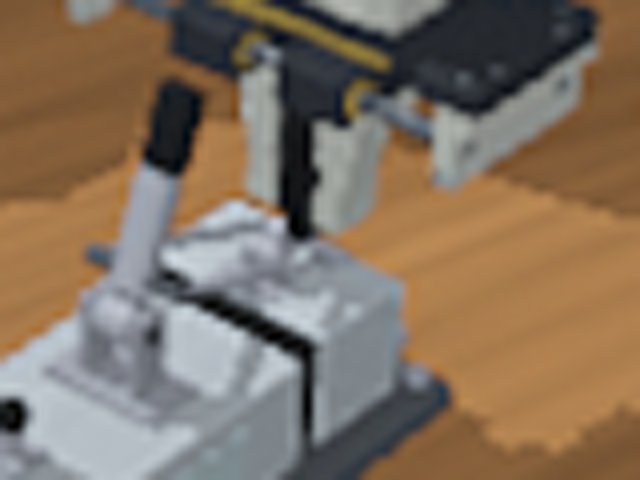

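View pics/z2.png

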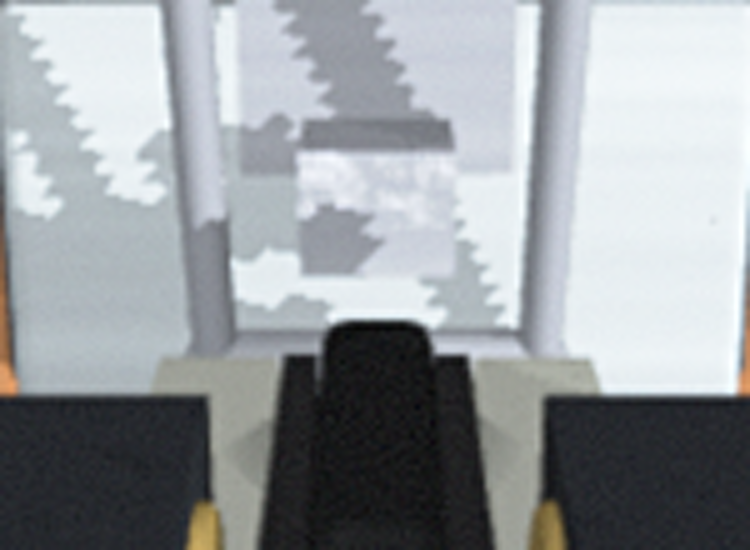

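The rods and lip in the wrist view (rod spacing 335 px against 324 px predicted at 68 mm) suggest the bar is still 2–5 mm above the cap. The steady 4 N comes with a growing pad torsion moment, not contact. I keep feeling downward.

Request:
carry_out(moves="0.005 0 0 0.0008 0 0 0;0.005 0 0 0.0008 0 0 0")

```text
clock: 12.3
tool_pos: [0.5522, 0.1408, 0.2589]
orientation: [-180.0, -0.0, -75.7]
force: [-0.8, 0.5, 8.9]
opening: 0.0116
```

Request:
carry_out(moves="0.005 0 0 0.0008 0 0 0;0.005 0 0 0.0008 0 0 0")

```text
clock: 12.5
tool_pos: [0.5522, 0.1408, 0.2588]
orientation: [-180.0, -0.0, -75.7]
force: [-4.0, -0.3, 14.0]
opening: 0.0118
```

Request:
carry_out(moves="0.005 0 0 0.0008 0 0 0;0.005 0 0 0.0008 0 0 0")

```text
clock: 12.7
tool_pos: [0.5521, 0.1408, 0.2587]
orientation: [-179.9, -0.0, -75.7]
force: [-7.0, -0.3, 21.4]
opening: 0.0116
```

```bash
python3 - <<'E'
from h import *
p=ctrl.snapshot('wrist')
a=cv2.cvtColor(p['image'],cv2.COLOR_RGB2BGR)
cv2.imwrite('pics/z3.png',cv2.resize(a[130:290,180:370],None,fx=4,fy=3.75,interpolation=cv2.INTER_CUBIC)[:600,:760])
o=ctrl.get_obs();print(o['tool_pos'],o['force'],o['moment'],o['clock'])
E
```

```text
[0.55210432 0.14080828 0.25862849] [-5.8375491  -0.18870391 20.07833878] [-0.57547515  2.61770693  0.03964395] 12.75
```

View pics/z3.png

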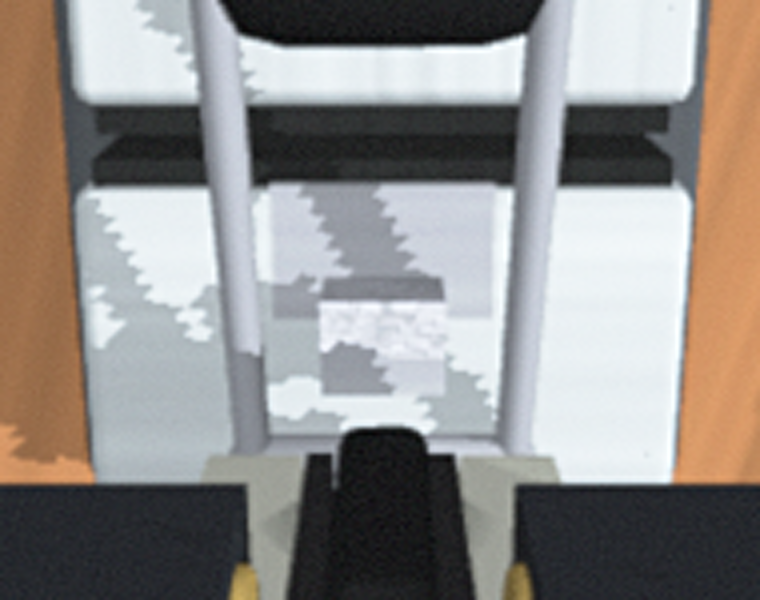

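Firm contact: the force jumped as soon as TCP z reached 0.259, so the bar is on the cap beyond the lip (bar row ~440 against lip edge ~393). I ease off the pressure and start drawing back toward the lever.

Request:
carry_out(moves="0.005 0 0 -0.001 0 0 0;0.005 0 0 -0.002 0 0 0;0.005 0 0 -0.002 0 0 0")

```text
clock: 13.05
tool_pos: [0.5521, 0.1408, 0.2589]
orientation: [-180.0, 0.0, -75.7]
force: [-1.2, -0.5, 6.6]
opening: 0.0121
```

Request:
carry_out(moves="0.005 0.001 0 0 0 0 0;0.005 0.002 0 0 0 0 0;0.005 0.003 0 0 0 0 0;0.005 0.004 0 0 0 0 0;0.005 0.004 0 0 0 0 0")

```text
clock: 13.55
tool_pos: [0.5529, 0.1387, 0.2589]
orientation: [-179.9, 0.2, -75.7]
force: [-6.1, 11.5, 7.4]
opening: 0.012
```

Request:
carry_out(moves="0.005 0.001 0 0 0 0 0;0.005 0.002 0 0 0 0 0;0.005 0.003 0 0 0 0 0;0.005 0.004 0 0 0 0 0;0.005 0.004 0 0 0 0 0")

```text
clock: 14.05
tool_pos: [0.5539, 0.1345, 0.2588]
orientation: [-179.9, 0.1, -75.7]
force: [-4.7, 9.3, 6.8]
opening: 0.0118
```

```bash
python3 look.py g6
```

```text
14.15 [0.5539 0.1346 0.2589] [-179.9419    0.131   -75.7244] F [-5.1554  9.2888  7.526 ] M [ 2.9513  1.9429 -0.0338] 0.011833607053708175
w bar [251.8 275.4] 0.89
w tab [286.6 274.9] 0.85
w seat [236.1 275.8] 0.65
s handle_end [182.5 282.6] 0.6
s bar [202.  303.7] 0.64
s tab [190.3 306.4] 0.47
s seat [198.2 301.7] 0.68
```

View pics/g6.png

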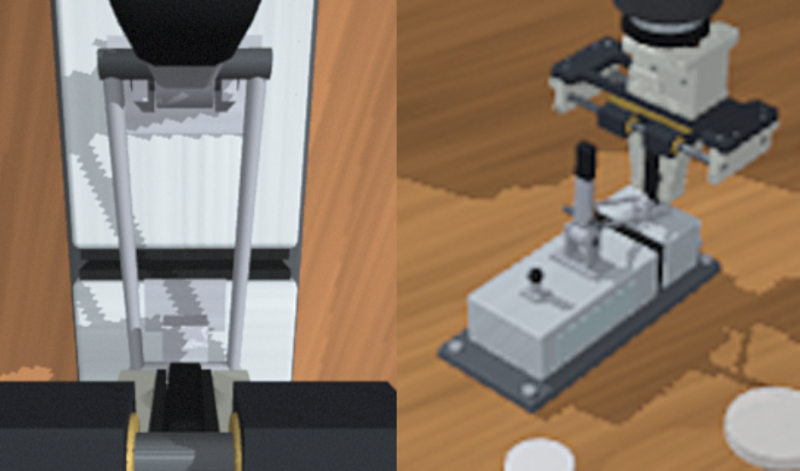

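It's working: the lever turns back (now about upright) and the bar slides along the cap toward the hook. I continue.

Request:
carry_out(moves="0.005 0.001 0 0 0 0 0;0.005 0.002 0 0 0 0 0;0.005 0.003 0 0 0 0 0;0.005 0.004 0 0 0 0 0;0.005 0.004 0 0 0 0 0")

```text
clock: 15.05
tool_pos: [0.5549, 0.1307, 0.2588]
orientation: [-179.9, 0.1, -75.7]
force: [-5.5, 9.7, 5.7]
opening: 0.0118
```

Request:
carry_out(moves="0.005 0.001 0 0 0 0 0;0.005 0.002 0 0 0 0 0;0.005 0.002 0 0 0 0 0")

```text
clock: 15.35
tool_pos: [0.5553, 0.129, 0.2588]
orientation: [-179.9, 0.2, -75.7]
force: [-6.7, 11.2, 7.2]
opening: 0.0116
```

```bash
python3 look.py g7
```

```text
15.45 [0.5553 0.129  0.2588] [-179.9281    0.1732  -75.7436] F [-6.3898 10.79    6.7161] M [3.996  2.2879 0.019 ] 0.011848035200762995
w bar [251.3 272.8] 0.79
w tab [283.3 276.1] 0.59
w seat [244.6 275.6] 0.56
s handle_end [187.7 277.5] 0.52
s bar [200.9 303.5] 0.61
s tab [192.1 307.4] 0.39
s seat [201.7 302.9] 0.59
```

View pics/g7.png

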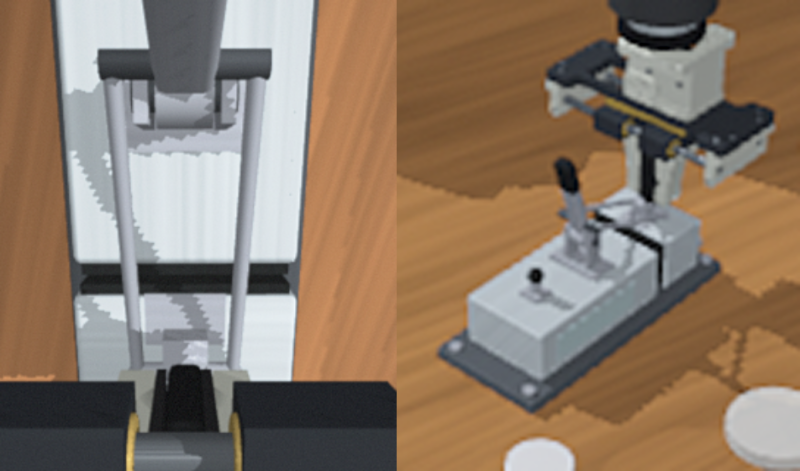

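Request:
carry_out(moves="0.005 0.0007 0 0 0 0 0;0.005 0.0015 0 0 0 0 0;0.005 0.0015 0 0 0 0 0")

```text
clock: 16.15
tool_pos: [0.5556, 0.1279, 0.2588]
orientation: [-179.9, 0.2, -75.7]
force: [-6.3, 12.7, 6.9]
opening: 0.0121
```

Request:
carry_out(moves="0.005 0.0007 0 0 0 0 0;0.005 0.0015 0 0 0 0 0;0.005 0.0015 0 0 0 0 0")

```text
clock: 16.45
tool_pos: [0.5559, 0.1267, 0.2588]
orientation: [-179.9, 0.2, -75.8]
force: [-7.7, 14.9, 7.0]
opening: 0.0118
```

Request:
carry_out(moves="0.005 0.0007 0 0 0 0 0;0.005 0.0015 0 0 0 0 0;0.005 0.0015 0 0 0 0 0")

```text
clock: 16.75
tool_pos: [0.5563, 0.1253, 0.2587]
orientation: [-179.9, 0.2, -75.7]
force: [-8.1, 14.4, 7.5]
opening: 0.0116
```

```bash
python3 look.py g8; python3 - <<'E'
from h import *
p=ctrl.snapshot('wrist')
a=cv2.cvtColor(p['image'],cv2.COLOR_RGB2BGR)
cv2.imwrite('pics/z4.png',cv2.resize(a[130:290,180:370],None,fx=4,fy=3.75,interpolation=cv2.INTER_CUBIC)[:600,:760])
E
```

```text
16.85 [0.5563 0.1253 0.2587] [-179.911     0.2365  -75.7498] F [-6.9157 15.3111  6.6114] M [ 5.6527  3.0624 -0.0091] 0.011949295730660763
w bar [251.3 277.1] 0.88
w tab [282.2 276.9] 0.75
w seat [250.7 277.1] 0.71
s handle_end [192.4 272.1] 0.75
s bar [202.7 303.4] 0.67
s tab [193.9 307.4] 0.46
s seat [200.2 303.7] 0.84
```

View pics/z4.png

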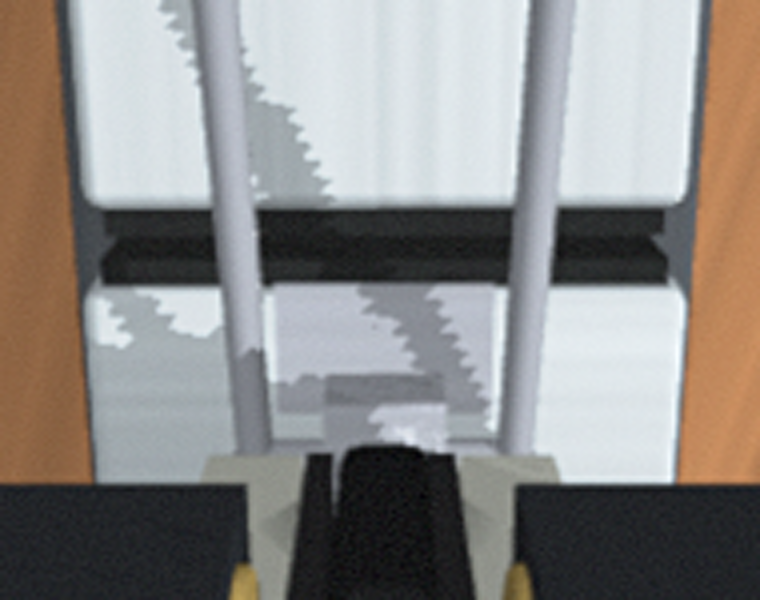

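View pics/g8.png

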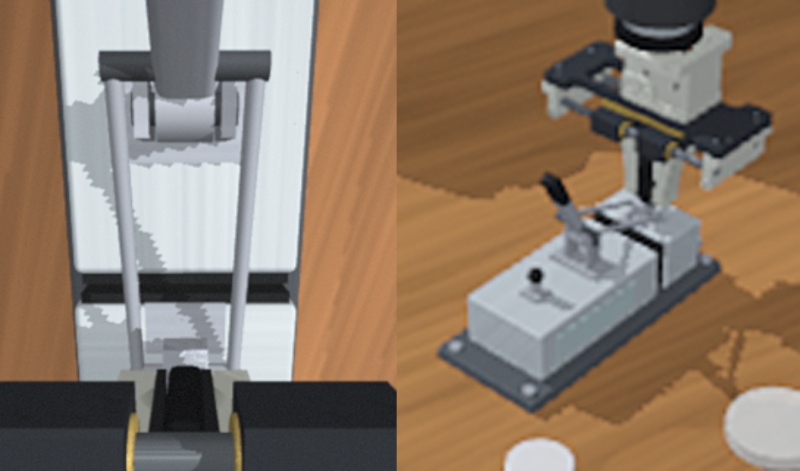

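The bar now passes under the lip: its edge is at row 437, and the lip covers it between columns 325 and 445, tip hidden at row ~498. I pull a little more to confirm the post, then relax.

Request:
carry_out(moves="0.005 0.0007 0 0 0 0 0;0.005 0.0012 0 0 0 0 0;0.005 0.0012 0 0 0 0 0")

```text
clock: 17.6
tool_pos: [0.5565, 0.1242, 0.2587]
orientation: [-179.9, 0.2, -75.7]
force: [-7.2, 14.8, 6.5]
opening: 0.0119
```

Request:
carry_out(moves="0.005 0.0007 0 0 0 0 0;0.005 0.0012 0 0 0 0 0;0.005 0.0012 0 0 0 0 0")

```text
clock: 17.9
tool_pos: [0.5568, 0.1231, 0.2587]
orientation: [-179.9, 0.3, -75.8]
force: [-8.4, 16.2, 7.1]
opening: 0.0118
```

Request:
carry_out(moves="0.005 0.0007 0 0 0 0 0;0.005 0.0012 0 0 0 0 0;0.005 0.0012 0 0 0 0 0")

```text
clock: 18.2
tool_pos: [0.557, 0.1221, 0.2586]
orientation: [-179.9, 0.3, -75.8]
force: [-8.0, 17.1, 6.5]
opening: 0.012
```

```bash
python3 look.py g9; python3 - <<'E'
from h import *
p=ctrl.snapshot('wrist')
a=cv2.cvtColor(p['image'],cv2.COLOR_RGB2BGR)
cv2.imwrite('pics/z5.png',cv2.resize(a[130:290,180:370],None,fx=4,fy=3.75,interpolation=cv2.INTER_CUBIC)[:600,:760])
E
```

```text
18.3 [0.557  0.1221 0.2587] [-179.9059    0.2695  -75.7498] F [-8.7568 17.8837  6.86  ] M [ 6.5689  3.3714 -0.0442] 0.011546984763687113
w bar [253.8 276.5] 0.82
w tab [286.3 274.6] 0.56
w seat [254.8 278.4] 0.87
s handle_end [198.2 272.9] 0.61
s bar [204.  303.6] 0.46
s tab [195.2 305.2] 0.42
s seat [202.2 302.5] 0.6
```

View pics/z5.png

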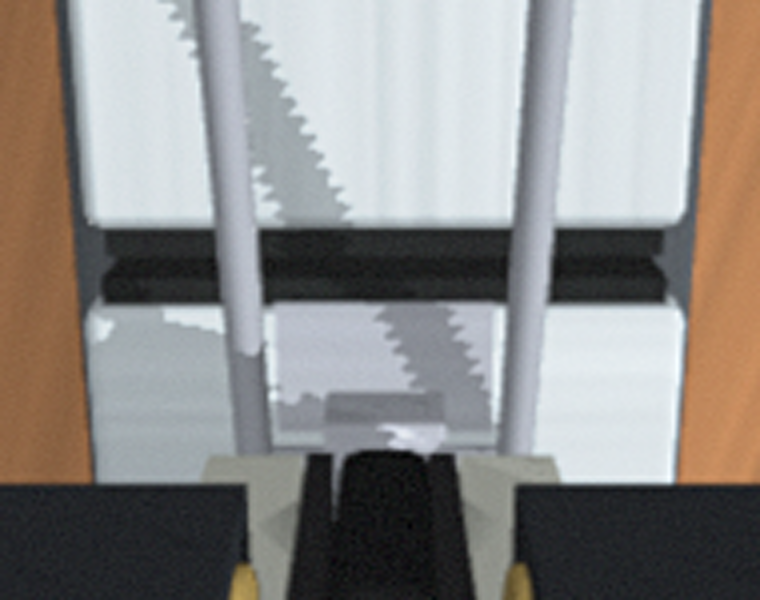

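View pics/g9.png

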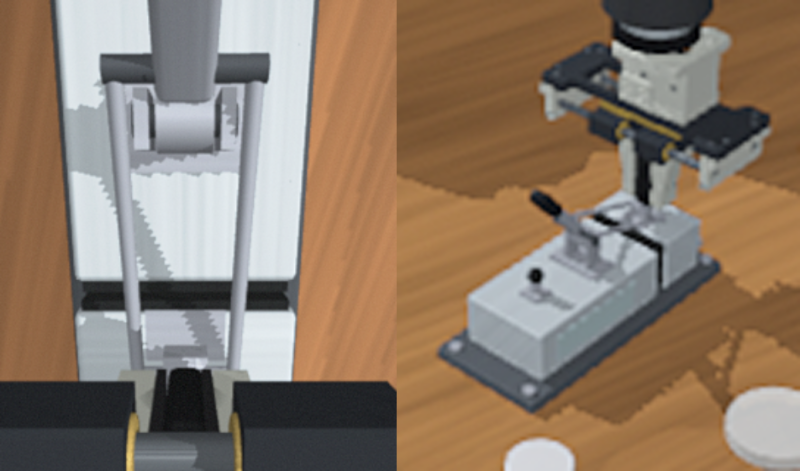

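```bash
python3 - <<'E'
from h import *
s=ctrl.snapshot('scene');p=ctrl.snapshot('wrist')
psi=np.radians(104.4);R=Ro.from_euler('z',psi).as_matrix()
def W(c): return R@(np.array(c)/1000)+[.5795,.0371,0]
for th in np.arange(0.3,1.2,.1):
    print(round(th,2),'he scene',proj(s,W((-90*np.sin(th),0,88+90*np.cos(th)))).round(1),'Lpin wrist',proj(p,W((-18*np.sin(th),0,88+18*np.cos(th)))).round(1))
print('seat',proj(p,W((90,0,68))),proj(p,W((92,8,78))),proj(p,W((84,8,78))),'pivot',proj(p,W((0,0,88))))
a=cv2.cvtColor(p['image'],cv2.COLOR_RGB2BGR)
cv2.imwrite('pics/z6.png',cv2.resize(a[0:150,180:370],None,fx=4,fy=4))
b=cv2.cvtColor(s['image'],cv2.COLOR_RGB2BGR)
cv2.imwrite('pics/z7.png',cv2.resize(b[170:240,250:340],None,fx=8,fy=8,interpolation=cv2.INTER_CUBIC))
E
```

```text
0.3 he scene [279.5 187.7] Lpin wrist [274.4  63.3]
0.4 he scene [277.4 189.9] Lpin wrist [274.4  58.5]
0.5 he scene [275.5 192.4] Lpin wrist [274.4  54. ]
0.6 he scene [273.6 195. ] Lpin wrist [274.4  49.8]
0.7 he scene [271.8 197.7] Lpin wrist [274.4  46. ]
0.8 he scene [270.2 200.6] Lpin wrist [274.4  42.7]
0.9 he scene [268.7 203.6] Lpin wrist [274.4  39.8]
1.0 he scene [267.4 206.7] Lpin wrist [274.4  37.5]
1.1 he scene [266.3 209.7] Lpin wrist [274.4  35.7]
seat [275.02413708 256.55117937] [290.04662468 268.12010187] [290.22579873 254.37972246] pivot [274.57434882  81.94561878]
```

View pics/z6.png

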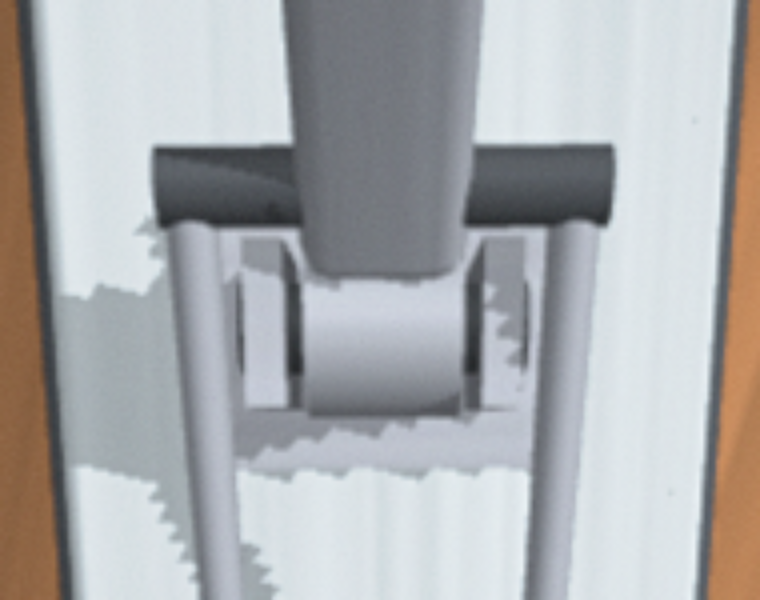

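View pics/z7.png

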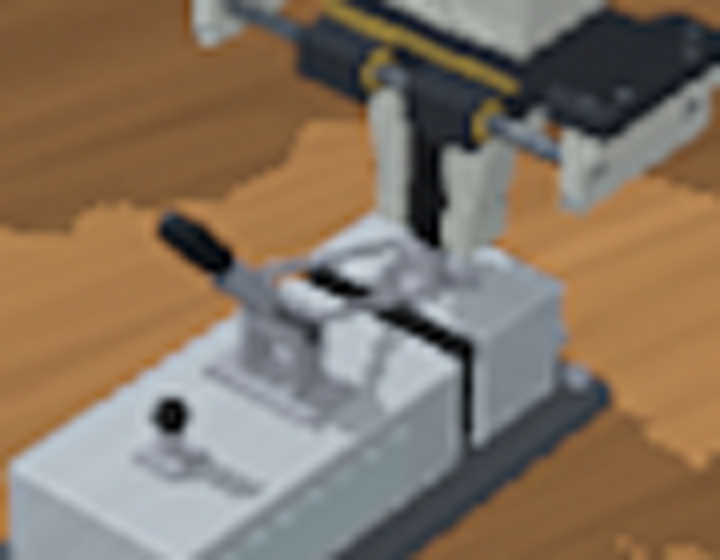

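The lever reads about 0.7 rad in both views (pin row 46, handle end at (271, 198)), so the bar is against the post with load just starting. I relax and open.

Request:
carry_out(moves="0.005 -0.001 0 0 0 0 0;0.005 -0.002 0 -0.0005 0 0 0;0.005 -0.002 0 -0.0008 0 0 0;0.005 -0.002 0 -0.0008 0 0 0")

```text
clock: 19.25
tool_pos: [0.5569, 0.1226, 0.2587]
orientation: [-180.0, 0.1, -75.8]
force: [-1.5, 8.6, -1.0]
opening: 0.0116
```

Request:
carry_out(moves="0.05 0 0 0 0 0 0;0.05 0 0 0 0 0 0;0.05 0 0 0 0 0 0;0.05 0 0 0 0 0 0;0.05 0 0 0 0 0 0;0.05 0 0 0 0 0 0")

```text
clock: 19.85
tool_pos: [0.5571, 0.1211, 0.2596]
orientation: [180.0, -0.0, -75.7]
force: [0.5, 0.1, 0.4]
opening: 0.049
```

```bash
python3 look.py g10; python3 - <<'E'
from h import *
p=ctrl.snapshot('wrist')
a=cv2.cvtColor(p['image'],cv2.COLOR_RGB2BGR)
cv2.imwrite('pics/z8.png',cv2.resize(a[130:290,180:370],None,fx=4,fy=3.75,interpolation=cv2.INTER_CUBIC)[:600,:760])
E
```

```text
19.95 [0.5571 0.1212 0.2596] [-179.9969    0.0006  -75.7422] F [ 0.3799 -0.1618  0.4438] M [-0.0034  0.0835  0.0355] 0.049941081503354606
w bar [258.  275.2] 0.97
w tab [290.2 273.6] 0.61
s handle_end [200.  270.2] 0.74
s bar [204.9 304.8] 0.54
s tab [194.1 305.9] 0.63
s seat [200.6 302.3] 0.81
```

View pics/z8.png

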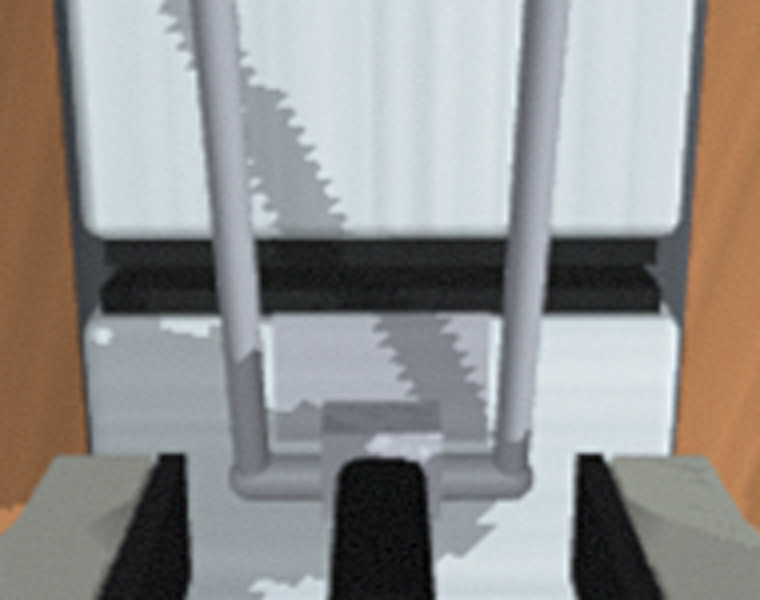

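View pics/g10.png

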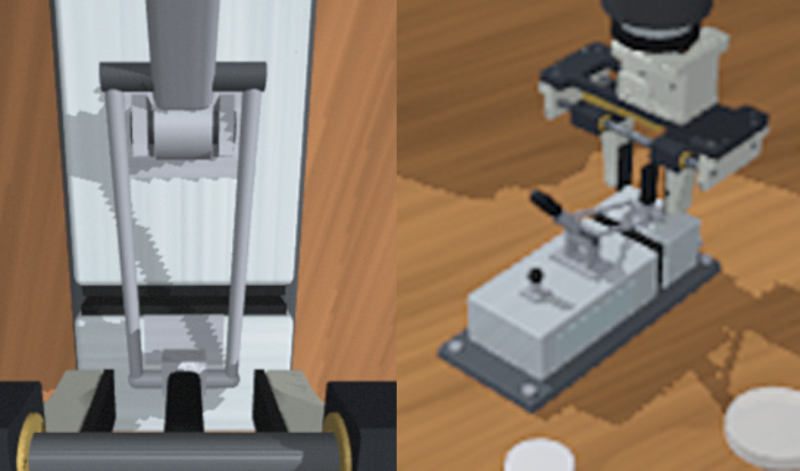

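The bar is clearly seated: it spans row 480, columns 232–530, with the lip crossing over it. I lift clear, close the fingers, and move above the handle.

Request:
carry_out(moves="0.06 0 0 -0.03 0 0 0;0.06 0 0 -0.06 0 0 0;0.005 0 0 -0.085 0 0 0;0.005 0 0 -0.085 0 0 0;0.005 0.04 0 -0.085 0 0 0;0.005 0.08 0 -0.085 0 0 0;0.005 0.115 0 -0.085 0 0 0;0.005 0.115 0 -0.085 0 0 0;0.005 0.115 0 -0.085 0 0 0;0.005 0.115 0 -0.085 0 0 0;0.005 0.115 0 -0.085 0 0 0")

```text
clock: 21.5
tool_pos: [0.5853, 0.0107, 0.3444]
orientation: [180.0, 0.0, -75.7]
force: [0.9, -0.3, -0.3]
opening: 0.0058
```

```bash
python3 look.py h1
```

```text
21.6 [0.5853 0.0107 0.3445] [-179.9988    0.0036  -75.6629] F [-0.7889 -1.6136  0.075 ] M [0.0034 0.1022 0.0405] 0.005377279219648147
w handle_end [200.5 272. ] 0.95
w bar [331.1 274.7] 0.84
w tab [356.8 273.6] 0.55
s bar [201.4 301.7] 0.54
s tab [192.9 307.6] 0.68
s seat [197.6 304.3] 0.69
```

View pics/h1.png

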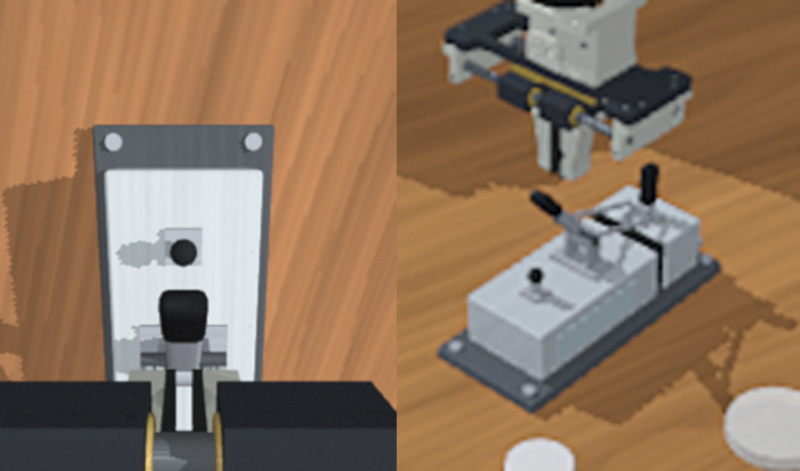

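The loop stays seated, the tab stands upright, and the closed fingers are over the lever's inner side. Now the lever angle from this view.

```bash
python3 - <<'E'
from h import *
np.set_printoptions(precision=1,suppress=True)
p=ctrl.snapshot('wrist')
psi=np.radians(104.4);R=Ro.from_euler('z',psi).as_matrix()
def W(c): return R@(np.array(c)/1000)+[.5795,.0371,0]
for th in np.arange(0.5,1.2,.1):
    print(round(th,2),proj(p,W((-90*np.sin(th),0,88+90*np.cos(th)))), proj(p,W((-90*np.sin(th)-6*np.cos(th),0,88+90*np.cos(th)-6*np.sin(th)))))
r=ctrl.trace(p,'lever');print([(x['extent'],x['confidence']) for x in r[:2]])
# coordinates of finger center in cell
g=R.T@(ctrl.get_obs()['tool_pos']-[.5795,.0371,0]);print(g*1000,'tip z',g[2]*1000-178)
for th in np.arange(.7,1.62,.06):
    u=np.array([-np.sin(th),np.cos(th)]);n=np.array([np.cos(th),np.sin(th)])
    c=np.array([0,88])+78*u+6*n
    print(round(th,2),'center x %.1f tip z %.1f'%(c[0]+9.5,c[1]),' tool dx %.4f dz %.4f'%((g[0]*1000-c[0]-9.5)/1000,(g[2]*1000-178-c[1])/1000))
E
```

```text
0.5 [273.6 237.8] [273.6 226.1]
0.6 [273.6 220.5] [273.6 209.3]
0.7 [273.6 204.1] [273.6 193.7]
0.8 [273.6 189.1] [273.6 179.7]
0.9 [273.6 175.6] [273.6 167.4]
1.0 [273.6 163.9] [273.6 156.9]
1.1 [273.7 154.1] [273.7 148.3]
[([244.9, 197.6, 306.1, 356.3], 0.68)]
[-27.9   1.  344.6] tip z 166.58826375511484
0.7 center x -36.2 tip z 151.5  tool dx 0.0083 dz 0.0151
0.76 center x -39.9 tip z 148.7  tool dx 0.0120 dz 0.0179
0.82 center x -43.4 tip z 145.6  tool dx 0.0156 dz 0.0210
0.88 center x -46.8 tip z 142.3  tool dx 0.0189 dz 0.0243
0.94 center x -50.0 tip z 138.8  tool dx 0.0221 dz 0.0277
1.0 center x -52.9 tip z 135.2  tool dx 0.0250 dz 0.0314
1.06 center x -55.6 tip z 131.4  tool dx 0.0278 dz 0.0352
1.12 center x -58.1 tip z 127.4  tool dx 0.0302 dz 0.0392
1.18 center x -60.3 tip z 123.3  tool dx 0.0325 dz 0.0433
1.24 center x -62.3 tip z 119.0  tool dx 0.0345 dz 0.0476
1.3 center x -64.1 tip z 114.6  tool dx 0.0362 dz 0.0519
1.36 center x -65.5 tip z 110.2  tool dx 0.0377 dz 0.0564
1.42 center x -66.7 tip z 105.6  tool dx 0.0389 dz 0.0609
1.48 center x -67.6 tip z 101.0  tool dx 0.0398 dz 0.0655
1.54 center x -68.3 tip z 96.4  tool dx 0.0404 dz 0.0702
1.6 center x -68.6 tip z 91.7  tool dx 0.0408 dz 0.0749
```

Lever ≈ 0.72 rad. I push along the arc to about 1.0 first.

Request:
carry_out(moves="0 0.002 0 0.01 0 0 0;0 0.0083 0 0.0151 0 0 0;0 0.012 0 0.0179 0 0 0;0 0.0156 0 0.021 0 0 0;0 0.0189 0 0.0243 0 0 0;0 0.0221 0 0.0277 0 0 0;0 0.025 0 0.0314 0 0 0;0 0.025 0 0.0314 0 0 0")

```text
clock: 22.9
tool_pos: [0.5917, -0.0148, 0.3127]
orientation: [180.0, -0.0, -75.7]
force: [-0.8, 1.3, 0.5]
opening: 0.0
```

```bash
python3 look.py h2
```

```text
23.0 [ 0.5918 -0.0147  0.3132] [-179.9936   -0.0419  -75.7336] F [-0.2772 -0.2227  0.4556] M [-0.0026  0.0932  0.0205] 0.00020134817063205
w handle_end [224.8 273.6] 0.61
s handle_end [193.8 364.3] 0.66
s bar [209.6 285.1] 0.52
s tab [194.3 305.3] 0.67
s seat [202.4 304. ] 0.75
```

View pics/h2.png

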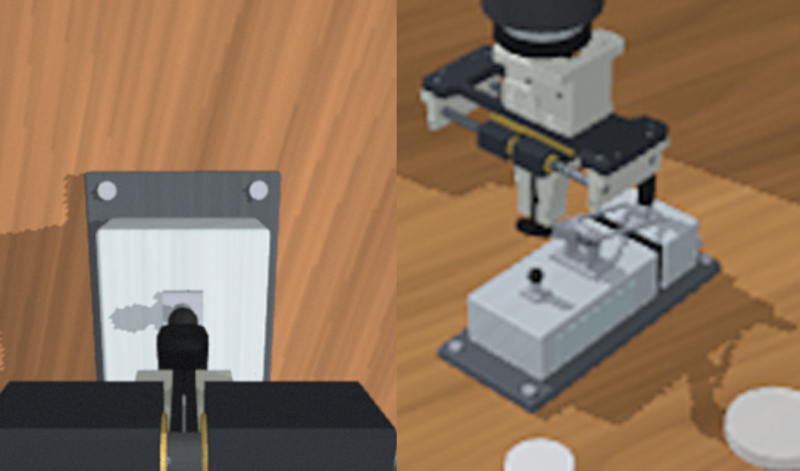

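The lever follows (tip under the fingers, ≈1.0 rad) at low force. Next to ~1.3.

Request:
carry_out(moves="0 0.0028 0 0.0038 0 0 0;0 0.0052 0 0.0078 0 0 0;0 0.0075 0 0.0119 0 0 0;0 0.0095 0 0.0162 0 0 0;0 0.0112 0 0.0205 0 0 0")

```text
clock: 23.9
tool_pos: [0.5946, -0.0255, 0.2923]
orientation: [-180.0, -0.0, -75.7]
force: [-0.1, -0.2, 1.7]
opening: 0.0003
```

Request:
carry_out(moves="0 0.0007 0 0.002 0 0 0;0 0.0013 0 0.004 0 0 0")

```text
clock: 24.1
tool_pos: [0.5948, -0.0267, 0.2884]
orientation: [-180.0, -0.0, -75.7]
force: [1.0, -0.8, 1.1]
opening: 0.0003
```

```bash
python3 look.py h3
```

```text
24.2 [ 0.5946 -0.0266  0.2883] [179.9653   0.0008 -75.7467] F [ 0.3665 -0.0117  0.1614] M [0.0325 0.0087 0.0768] 0.00024161090136560272
w handle_end [220.9 272.5] 0.85
s handle_end [221.3 262.2] 0.67
s bar [203.1 302.1] 0.6
s tab [191.9 304.7] 0.64
s seat [204.1 302. ] 0.65
```

View pics/h3.png

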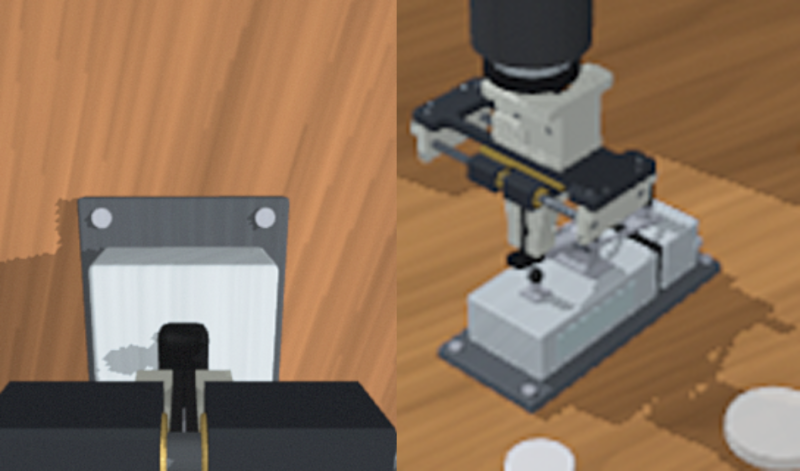

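```bash
python3 - <<'E'
from h import *
s=ctrl.snapshot('scene');t=ctrl.snapshot('top')
b=cv2.cvtColor(s['image'],cv2.COLOR_RGB2BGR);c=cv2.cvtColor(t['image'],cv2.COLOR_RGB2BGR)
z=cv2.resize(b[170:240,250:340],(720,560),interpolation=cv2.INTER_CUBIC)
cv2.imwrite('pics/z9.png',z)
cv2.imwrite('pics/z10.png',cv2.resize(c[180:260,220:330],None,fx=6,fy=6,interpolation=cv2.INTER_CUBIC))
E
```

```text
(no output)
```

View pics/z9.png

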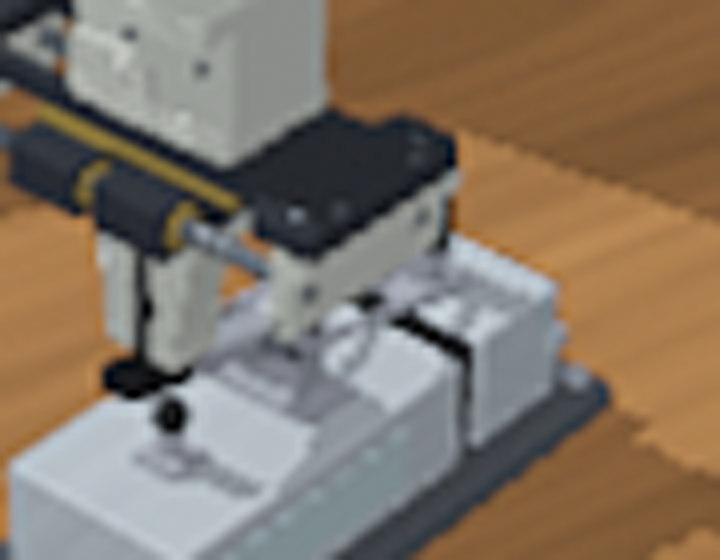

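View pics/z10.png

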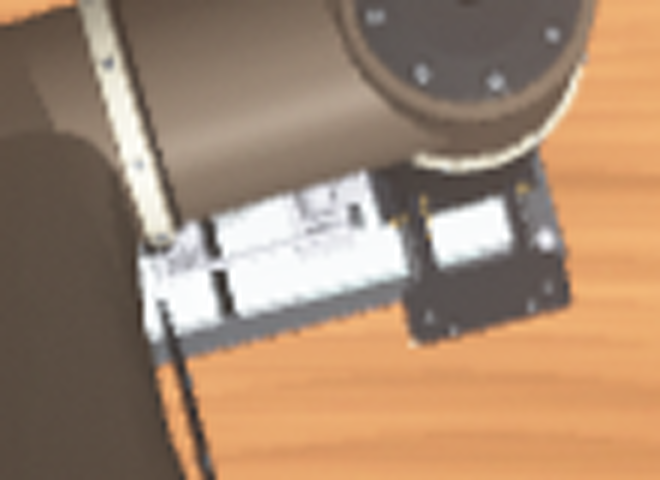

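In the enlarged scene view the tab is still upright at the keeper, at about (440, 225), and the rods still run to the hook. The low force fits a moment arm that vanishes near toggle. I continue down gently in ~1.5 mm steps, watching the force.

Request:
carry_out(moves="0 0.0003 0 0.0012 0 0 0;0 0.0006 0 0.0025 0 0 0")

```text
clock: 24.9
tool_pos: [0.5949, -0.0271, 0.2863]
orientation: [-180.0, -0.0, -75.7]
force: [-0.7, -0.3, 1.5]
opening: 0.0005
```

Request:
carry_out(moves="0 0.0003 0 0.0012 0 0 0;0 0.0006 0 0.0025 0 0 0")

```text
clock: 25.1
tool_pos: [0.595, -0.0277, 0.2836]
orientation: [-180.0, -0.0, -75.7]
force: [0.6, 0.1, 1.3]
opening: 0.0002
```

Request:
carry_out(moves="0 0.0002 0 0.0008 0 0 0;0 0.0003 0 0.0016 0 0 0")

```text
clock: 25.3
tool_pos: [0.5951, -0.028, 0.282]
orientation: [-180.0, -0.0, -75.7]
force: [-1.0, -0.6, 1.1]
opening: 0.0005
```

Request:
carry_out(moves="0 0.0001 0 0.0006 0 0 0;0 0.0002 0 0.0012 0 0 0")

```text
clock: 25.5
tool_pos: [0.5952, -0.0282, 0.2809]
orientation: [-180.0, -0.0, -75.7]
force: [-1.0, -1.2, 1.5]
opening: 0.0003
```

Request:
carry_out(moves="0 0.0001 0 0.0006 0 0 0;0 0.0002 0 0.0012 0 0 0")

```text
clock: 25.7
tool_pos: [0.5952, -0.0283, 0.2796]
orientation: [-180.0, -0.0, -75.7]
force: [0.4, -1.3, 1.5]
opening: 0.0009
```

Request:
carry_out(moves="0 0.0001 0 0.0006 0 0 0;0 0.0002 0 0.0012 0 0 0")

```text
clock: 25.9
tool_pos: [0.5952, -0.0285, 0.2784]
orientation: [-180.0, 0.0, -75.7]
force: [0.3, -0.5, 1.1]
opening: 0.0005
```

Request:
carry_out(moves="0 0.0001 0 0.0006 0 0 0;0 0.0001 0 0.0012 0 0 0")

```text
clock: 26.1
tool_pos: [0.5952, -0.0286, 0.2772]
orientation: [180.0, 0.0, -75.7]
force: [0.4, -1.0, 0.1]
opening: 0.0005
```

Request:
carry_out(moves="0 0 0 0.0006 0 0 0;0 0.0001 0 0.0012 0 0 0")

```text
clock: 26.3
tool_pos: [0.5952, -0.0287, 0.276]
orientation: [180.0, 0.0, -75.7]
force: [0.3, -1.2, 0.6]
opening: 0.0005
```

```bash
python3 look.py h4
```

```text
26.4 [ 0.5952 -0.0287  0.2759] [179.9933   0.0036 -75.7371] F [ 0.466  -0.9364  0.5392] M [-0.055   0.0959 -0.0511] 0.000386771123586945
w handle_end [217. 272.] 0.65
s handle_end [224.1 262.5] 0.58
s bar [204.2 302.5] 0.44
s tab [194.7 303.4] 0.44
s seat [201.1 303.4] 0.54
```

View pics/h4.png

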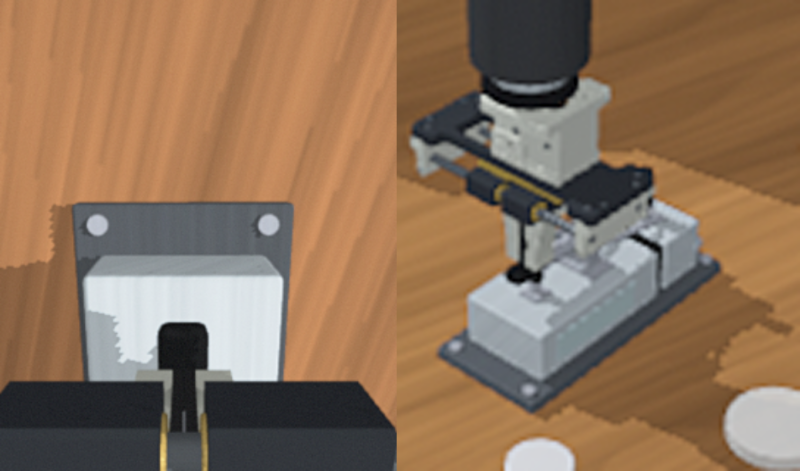

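Still following, no stop yet (nominal ≈1.52 rad).

Request:
carry_out(moves="0 0 0 0.0006 0 0 0;0 0.0001 0 0.0012 0 0 0")

```text
clock: 27.0
tool_pos: [0.5953, -0.0288, 0.2751]
orientation: [-180.0, -0.0, -75.7]
force: [-1.9, 1.2, 5.2]
opening: 0.0006
```

Request:
carry_out(moves="0 0 0 0.0006 0 0 0;0 0.0001 0 0.0012 0 0 0")

```text
clock: 27.2
tool_pos: [0.5953, -0.0289, 0.2747]
orientation: [-180.0, -0.0, -75.7]
force: [-4.8, 1.8, 11.8]
opening: 0.0005
```

Request:
carry_out(moves="0 0 0 0.0005 0 0 0;0 0 0 0.001 0 0 0")

```text
clock: 27.4
tool_pos: [0.5953, -0.0288, 0.2744]
orientation: [-180.0, -0.0, -75.7]
force: [-8.6, 2.7, 18.1]
opening: 0.0006
```

Stop felt: the force climbed 5→12→18 N with almost no travel (0.7 mm). That is enough, so I back off straight up, then clear away.

Request:
carry_out(moves="0 0 0 -0.001 0 0 0;0 0 0 -0.003 0 0 0;0 0 0 -0.01 0 0 0;0 0 0 -0.04 0 0 0;0 -0.04 0 -0.08 0 0 0;0 -0.08 0 -0.12 0 0 0;0 -0.08 0 -0.12 0 0 0;0 -0.08 0 -0.12 0 0 0;0 -0.08 0 -0.12 0 0 0")

```text
clock: 28.3
tool_pos: [0.5753, 0.0486, 0.3922]
orientation: [180.0, 0.0, -75.7]
force: [-0.1, 0.4, -0.1]
opening: 0.0006
```

```bash
python3 look.py h5
```

```text
28.4 [0.5754 0.048  0.3913] [179.864   -0.0075 -75.7746] F [-0.3757 -0.2752 -0.4595] M [ 0.022   0.0908 -0.0067] 0.0006139218515560195
w handle_end [ 74.3 274.2] 0.84
w bar [265.3 272.8] 0.82
w tab [279.7 273.7] 0.79
w seat [265. 272.] 0.73
s handle_end [225.6 261.5] 0.61
s tab [195.  303.8] 0.5
s seat [199.5 303.7] 0.66
```

View pics/h5.png

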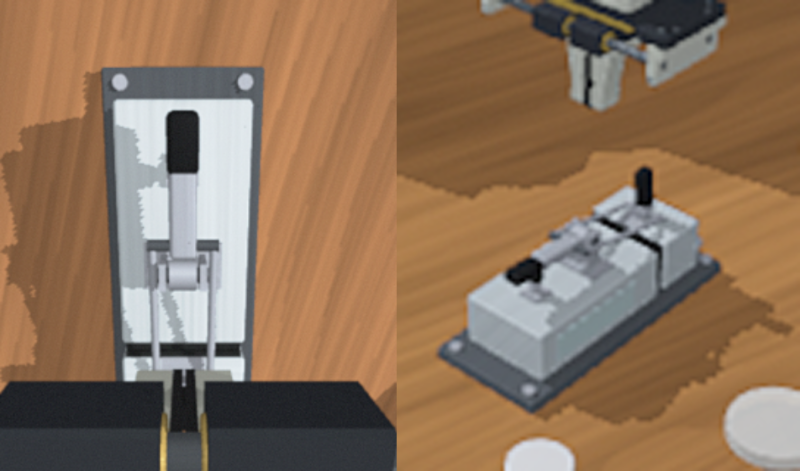

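The latch is shut and stays by itself. One check view of hook, gap and bystanders from farther off.

Request:
carry_out(moves="0 0.07 0 -0.03 0 0 0;0 0.07 0 -0.03 0 0 0;0 0.07 0 -0.03 0 0 0")

```text
clock: 29.1
tool_pos: [0.5937, -0.0215, 0.4243]
orientation: [-179.9, -0.0, -75.9]
force: [0.5, -0.1, 0.1]
opening: 0.0002
```

Request:
carry_out(moves="0 -0.11 0 0 0 0 0;0 -0.11 0 0 0 0 0;0 -0.11 0 0 0 0 0;0 -0.11 0 0 0 0 0")

```text
clock: 29.5
tool_pos: [0.5652, 0.0893, 0.4226]
orientation: [180.0, 0.0, -75.6]
force: [0.5, -1.1, 1.2]
opening: 0.0005
```

```bash
python3 - <<'E'
from h import *
import pickle
np.set_printoptions(precision=4,suppress=True)
p=ctrl.snapshot('wrist');s=ctrl.snapshot('scene');t=ctrl.snapshot('top')
a=cv2.cvtColor(p['image'],cv2.COLOR_RGB2BGR);b=cv2.cvtColor(s['image'],cv2.COLOR_RGB2BGR)
cv2.imwrite('pics/f1.png',cv2.resize(a[0:300,180:370],None,fx=2,fy=2))
cv2.imwrite('pics/f2.png',cv2.resize(b[170:310,240:350],None,fx=4,fy=4,interpolation=cv2.INTER_CUBIC))
P0=pickle.load(open('P0.pkl','rb'))
for l in ['jar','dish','frame_a']:
    print(l,[np.round(x['at'],1) for x in ctrl.mark_of(s,l)[:2]],[np.round(x['at'],1) for x in ctrl.mark_of(t,l)[:2]])
D=[]
for q in(p,s):
  for l in ['handle_end','bar','tab','seat']:
    r=ctrl.mark_of(q,l); print(l,np.round(r[0]['at'],1) if r else None)
psi=np.radians(104.4);R=Ro.from_euler('z',psi).as_matrix()
def W(c): return R@(np.array(c)/1000)+[.5795,.0371,0]
for th in (1.4,1.45,1.5,1.55): print(th,proj(p,W((-90*np.sin(th),0,88+90*np.cos(th)))),proj(s,W((-90*np.sin(th),0,88+90*np.cos(th)))))
print(ctrl.get_obs()['clock'],ctrl.get_obs()['tool_pos'])
E
```

```text
jar [array([299.7, 272.6])] [array([158. , 326.7]), array([216.1, 243.7])]
dish [array([269.6, 342.6])] [array([154.4, 260.6])]
frame_a [array([269.5, 128. ]), array([192. , 365.9])] [array([250. , 406.2])]
handle_end [ 22.5 273.5]
bar None
tab [221.7 273.6]
seat [215.3 276.8]
handle_end [223.2 262.5]
bar [202.4 303.1]
tab [194.7 302.8]
seat [201.  302.5]
1.4 [274.431   22.8084] [264.2414 218.7038]
1.45 [274.4385  23.2242] [264.0916 220.1167]
1.5 [274.4456  23.9393] [263.9977 221.4959]
1.55 [274.4523  24.9381] [263.9599 222.8376]
30.35 [0.5657 0.0874 0.4227]
```

View pics/f1.png

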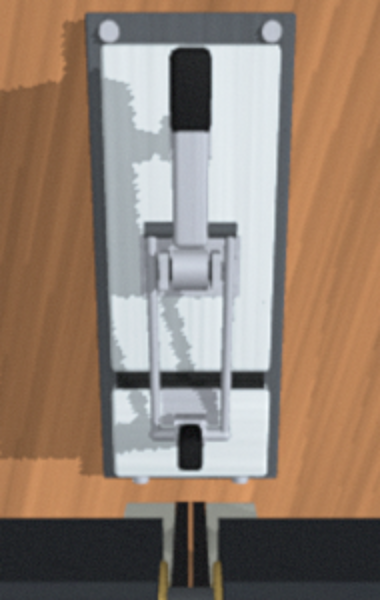

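View pics/f2.png

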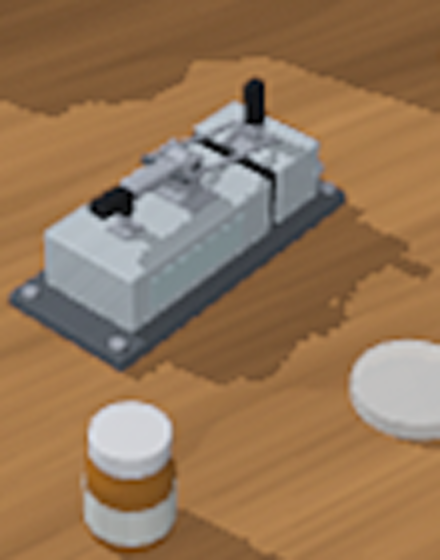

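The handle lies flat (~1.5 rad), the bar is under the lip, the gap is narrowed, the bystanders are in place and the gripper is clear. I hand the job in.

```bash
python3 - <<'E'
from h import *
ctrl.close_job(); print(ctrl.get_obs()['clock'])
E
```

```text
the job is handed in; nothing more can be done
the job is handed in; nothing more can be done
```

The draw latch is shut and the job is handed in at about 30.4 s. No verdict was reported, so the result rests on my own checks.

**What I did:** I pinched the tab and swung the loop down until the bar touched the cap beyond the lip. I drew the bar back under the lip to the post, with the lever at about 0.7 rad, and let go. With the fingers closed, I then pushed the handle along its arc past the toggle point. Pressing on, the force rose from 5 to 12 to 18 N over less than 1 mm of travel, so I took that as the stop and backed off.

**Last checks:**
- **Lever:** it stays down by itself at about 1.5 rad.
- **Crossbar:** it lies under the hook's lip, with the tab upright.
- **End cap:** the gap to the body looks closed up.
- **Bystanders:** the jar and dish, and both frames in the scene view, are within about 2 px of where they started. In the top view one frame's mark was off by about 5 px and the other frame was not reported. The arm never went near either frame.
- **Gripper:** it was clear of everything when I handed in.

**What was less certain:**
- **Stop force:** the last press was firmer than I intended. I estimate about 23 N on the stop, against the 25 N limit.
- **Bar force:** the bar was pressed on the cap with up to 21 N while I felt for contact.
- **Not measured:** I judged the cap's travel and the lever's remaining force on the stop only from the pictures and the force readings.
- **Network marks:** some of their points for the bar and handle were off, and I went by the pictures there.

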